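# Tap a flanged bearing square into its housing

## Robot

A 6-joint arm with a two-finger parallel gripper is mounted at the origin on the work surface; the furniture and walls round the work are solid. World frame = base frame: x ahead of the robot, y to its left, z up, the work surface at z = 0. Lengths are in m, angles in rad, forces in N, time in s.
With the tool pointing down it reaches from about 0.35 to 0.975 m from the base axis. Payload 4.9 kg.
Tool frame: the origin (TCP) lies on the front face of the gripper's body, between the roots of the fingers; the fingertips stand 73 mm ahead of it and the grasp point (between the pads) lies 54 mm ahead of it (tip_extent is the distance from the TCP to the fingertips, in m); y points along the fingers, x is the direction in which the jaws open and shut, and the axes are right-handed (so a half turn about y gives the same grasp; the last joint's range is limited). The gripper opens to 85 mm and grips with 20 to 120 N. Pads are 22 mm wide; open, the fingers measure 114 mm over their backs; the gripper's body (76 mm by 85 mm) begins 54 mm behind the grasp point. The pads swing forward as they close: fully open they stand 13 mm farther back than shut.
Start: joints at [-1.277, 0.053, 1.613, -0, 1.476, -0.119], TCP at [0.251, -0.572, 0.304] pointing down, gripper open.
Joint ranges: [-3.01, 3.01], [-1.01, 2.22], [0.06, 2.58], [-1.02, 4.17], [0.09, 2.62], [-3.14, 3.14]. Speed limits (rad/s): [2.57, 2.57, 3.14, 3.14, 3.14, 3.14].

## Interface

Orientations are given as a unit quaternion [w, x, y, z].
In Python, from plant import state, grab_frame, camera_info, job_done, tip_extent gives the robot as it stands.
- The arm moves only by the tool carry_out, never from a script. Its argument "rows" is a list that holds one entry, the list of rows, each a list of 7 numbers: the turn, a rotation vector about the world's x, y, z as a fraction of full scale, then the shift along the world's x, y, z as a fraction of full scale, then the finger opening in mm, from 0 to 85.4. A call has 1 to 5 rows; each row shifts and turns the commanded pose from where the row before left it; what a row does not reach is not made up. Full scale, the value 1, is 40 mm for a shift and 4 degrees for a turn. A row lasts 1/10 s, in which the tool goes at most 50 mm and 8.59 degrees, less where a joint would pass 70% of its speed; a pose out of reach is approached as far as the arm can. A call with a number of a shift or a turn outside -1 to 1 is refused whole. A call with a gripper value outside its range is refused whole. The fingers move at their own pace and stop on an object; the grip force is fixed at half the most. Time passes only in rows, so rows that do not move let the fingers close. It gives the time, the measured TCP pose, the force and the opening at its end, in the units of the state.
- state(): the state, without advancing time (a new reading comes with each control period).
- grab_frame(name): name is "scene" or "top" or "wrist"; returns the picture (384x512x3 uint8, blue, green, red); there is no depth.
- camera_info(name): a dict with "intrinsics" (3x3 intrinsics, pixels), "xyz" and "rotation" of the camera in the world; the wrist camera has in their place "tool_from_camera" (4x4, takes a point from camera to tool coordinates, whose origin is the TCP and whose axes are the tool frame's). Camera axes: x right, y down, z forward; pixel columns grow to the right and rows downward; lengths in m; the calibration is good to about 2 mm. A picture is of the moment at which its call begins: read the wrist's pose just before it. camera_info takes no time and is no camera call.
- job_done(): hands the job in, once; it reports no verdict.
The state is a dict: "time": time; "joint_pos": joint angles; "joint_vel": joint speeds; "joint_efforts": joint torques, N m; "tool_pos": TCP position; "tool_rot": TCP orientation; "contact_force": force on the tool from outside, world axes, zero at the start; "ft_torque": the same for the moment, N m; "gripper_width": opening from 0.0 (shut) to 1.0 (fully open).
Only numpy, scipy, OpenCV 4.12 (cv2) and the standard library are available. Lean on these libraries where they do the work, as an engineer would, in place of code of your own. Each camera call takes 0.05 s, during which the arm holds its last target.

## Task

The new flanged bearing for the finishing machine has been started in its housing by hand and sits proud and a little cocked. Take the brass drift from its wooden block and work the bearing in with the drift's narrow tip on the flange, a little at a time and from side to side so that it stays square, until it has bottomed squarely on the spacer ring hidden in the bore: a firm push of about 20 N on the flange, held for a moment, must find it solid. Go by feel, never bear on it with more than 35 N, and keep the drift off the inner ring and the gripper off the bearing. Then stand the drift back in its block and leave the other things on the bench alone.

Things in the scene. Friction and masses are not known exactly. Their poses are not given: they have to be found in the camera images.
- bore_mouth (a point): Centre of the bore's mouth in the machined top face of the bearing housing, 50 mm above the worktable; z points up along the bore's axis. The face round it is 78 mm across.
- housing: Grey cast bearing housing, fixed, on its square four-bolt flange (116 x 116 x 14 mm), origin at the centre of its underside. A sprung tolerance ring (eight steel ridges) in the bore grips the bearing evenly all round: pressing one side of the bearing's flange sinks that side and lifts the far side a little. Moving one side takes some 5 to 12 N (a badly cocked bearing jams); it stays where it is left.
- bearing_flange (a point): Centre of the underside of the flange of the steel flanged bearing in the bore; z is the bearing's own axis, pointing up. At the start it is about 14 mm above bore_mouth and leans by up to 2 degrees in any direction. Fully home, the bearing's lower end sits on a spacer ring in the bore (a hard stop, out of sight); rings differ, so the flange ends 1 to 9 mm above bore_mouth.
- bearing: The same bearing as a body (outer ring, flange, seal); origin and axes as bearing_flange. Flange 64 mm across, 6 mm thick; below it a body 52 mm in diameter and 24 mm long that goes into the bore. The free flat of the flange to press on runs from 22 to 32 mm from the axis; its top is 6 mm above the origin.
- inner_ring: The bearing's freely spinning inner ring, 30 mm outer diameter, standing 8 mm proud of the top of the flange; origin on the bearing's axis at the level of the flange's underside. It must not be pressed.
- drift_mid (a point): Centre of the brass drift, a round bar 125 mm long that stands tip down in the block: this point is 62.5 mm above its tip, on its axis; z runs along it, up to its butt end. The body is 20 mm in diameter from 32 mm above the tip to the butt, the narrow tip 10 mm in diameter over its lowest 22 mm. 220 g.
- drift: The drift as a body; origin at the flat end of its narrow tip, z along it to the butt.
- block_hole (a point): Centre of the mouth of the round hole, 26 mm in diameter and 45 mm deep, in the top of the fixed wooden block (90 x 70 x 55 mm) in which the drift stands; this point is 55 mm above the worktable. The drift's upper 80 mm stand out of the block.
- bolt_tray: Bystander: aluminium tray with four bolts, 120 x 85 x 19 mm, behind the housing to the left; origin at the centre of its underside.
- hammer: Bystander: cobbler's hammer lying flat at the left, 107 x 278 x 28 mm; origin at the centre of its underside.
- glue_tin: Bystander: glue tin with a black cap behind the wooden block, 76 mm across, 97 mm high; origin at the centre of its underside.

How it is judged:
By the outcome, as a careful person would: the job done as asked, in the order asked, and still so for the second after the job is handed in, with the robot touching nothing.
It also fails if it takes over 72 s, if anything falls off the work surface, if the arm or the gripper's body presses on something with over 40 N, if the wrist force passes 120 N, or if a joint passes its speed limit or range.

## Working session

There is one attempt and no reset: what is moved stays moved. The work goes in short steps, Python scripts to look and compute and a tool call to move; the robot and the scene stay as the last step left them, time stands still between calls to the robot, and variables do not carry over. Pictures are saved under pics/ and viewed, and the job is handed in when it is done.

Besides the shell and the picture viewer there is one more tool, called after "Request:" as name(argument=value, ...), one argument or row to a line, values as JSON. carry_out: Moves the arm, as the interface text tells. Shift numbers are shares of 40 mm and turn numbers shares of 4 degrees, none past 1 either way. Its arguments: {"type":"object","properties":{"rows":{"type":"array"}},"required":["rows"]}

```bash
ls; mkdir -p pics; python3 - <<'E'
from plant import *
import cv2
s=state();print(s)
for n in("scene","top","wrist"):
    i=grab_frame(n);cv2.imwrite(f"pics/a_{n}.png",i);print(n,camera_info(n))
print(tip_extent if not callable(tip_extent) else tip_extent())
E
```

```text
pics
{'time': 0.0, 'joint_pos': array([-1.27696309e+00,  5.33410871e-02,  1.61430699e+00,  2.60069030e-05,
        1.47600886e+00, -1.18995279e-01]), 'joint_vel': array([-0.00166542,  0.00060812, -0.00107893,  0.00025947, -0.00129227,
       -0.00196206]), 'joint_efforts': array([-1.05386684e-03, -3.93682015e+01, -3.70175743e+01, -2.13265030e-04,
        7.13513742e-03, -1.20987960e-05]), 'tool_pos': array([ 0.25061871, -0.57202586,  0.30266489]), 'tool_rot': array([ 0.59233711, -0.591385  ,  0.38746406, -0.38635751]), 'contact_force': array([ 0.30230887, -0.66110612, -0.78527607]), 'ft_torque': array([-3.20058617e-02, -6.29646087e-05,  1.16945174e-02]), 'gripper_width': 1.000817023200773}
scene {'intrinsics': array([[480.87277123,   0.        , 243.75045025],
       [  0.        , 480.87277123, 190.18173204],
       [  0.        ,   0.        ,   1.        ]]), 'xyz': array([-0.06305572,  0.58865996,  0.98502384]), 'rotation': array([ 0.15993264, -0.3958344 ,  0.84483867, -0.32246596])}
top {'intrinsics': array([[457.35825003,   0.        , 254.26695908],
       [  0.        , 457.35825003, 192.29004604],
       [  0.        ,   0.        ,   1.        ]]), 'xyz': array([0.48340726, 0.06746353, 1.20421827]), 'rotation': array([-0.01907081,  0.70857279, -0.70513713,  0.01850751])}
wrist {'intrinsics': array([[306.15060715,   0.        , 252.83197488],
       [  0.        , 306.15060715, 189.41926374],
       [  0.        ,   0.        ,   1.        ]]), 'tool_from_camera': array([[ 9.99998740e-01,  1.20655579e-03,  1.03180614e-03,
         2.60800574e-04],
       [-6.43269042e-04, -2.86240185e-01,  9.58157682e-01,
        -6.92232968e-02],
       [ 1.45141508e-03, -9.58157138e-01, -2.86239048e-01,
         7.22545047e-02],
       [ 0.00000000e+00,  0.00000000e+00,  0.00000000e+00,
         1.00000000e+00]])}
0.0726
```

View pics/a_scene.png

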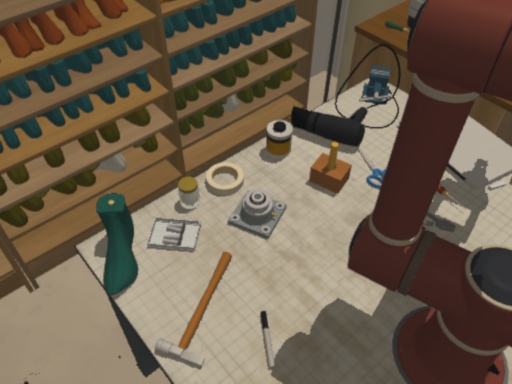

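View pics/a_top.png

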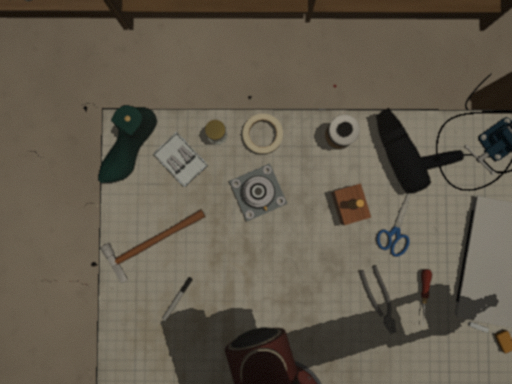

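View pics/a_wrist.png

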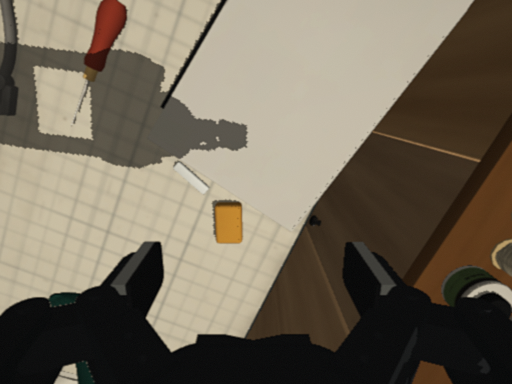

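```bash
cat > h.py <<'E'
import numpy as np, cv2
from plant import *
from scipy.spatial.transform import Rotation as R
def rot(q): return R.from_quat([q[1],q[2],q[3],q[0]]).as_matrix()
def cam(n,s=None):
    c=camera_info(n);K=c["intrinsics"]
    if n!="wrist": 
        r=np.array(c["rotation"]); return K,(rot(r) if r.size==4 else r),np.array(c["xyz"])
    T=c["tool_from_camera"];Rt=rot(s["tool_rot"])
    return K,Rt@T[:3,:3],Rt@T[:3,3]+s["tool_pos"]
def ray(C,p):
    K,Rm,t=C;d=Rm@np.linalg.solve(K,[p[0],p[1],1]);return t,d/np.linalg.norm(d)
def onz(C,p,z):
    t,d=ray(C,p);return t+d*(z-t[2])/d[2]
def tri(C1,p1,C2,p2):
    a,u=ray(C1,p1);b,v=ray(C2,p2)
    A=np.stack([u,-v],1);x=np.linalg.lstsq(A,b-a,rcond=None)[0]
    P=a+u*x[0];Q=b+v*x[1];return (P+Q)/2,np.linalg.norm(P-Q)
def proj(C,X):
    K,Rm,t=C;c=Rm.T@(np.asarray(X)-t);c=K@c;return c[:2]/c[2]
def crop(img,x0,y0,w,h,f,name):
    c=cv2.resize(img[y0:y0+h,x0:x0+w],None,fx=f,fy=f,interpolation=cv2.INTER_CUBIC)
    cv2.imwrite(name,c)
E
python3 - <<'E'
from h import *
t=cv2.imread("pics/a_top.png");s=cv2.imread("pics/a_scene.png")
a=cv2.convertScaleAbs(cv2.resize(t[150:230,220:380],None,fx=5,fy=5,interpolation=cv2.INTER_CUBIC),alpha=1.6)[:,:800]
cv2.imwrite("pics/b_top.png",a)
crop(s,220,130,150,112,5,"pics/b_scene.png")
CT=cam("top");CS=cam("scene")
print(CT[1],CS[1])
b=onz(CT,(360,203),.135);print("butt",b,proj(CS,b))
h=onz(CT,(258,191),.078);print("brg",h,proj(CS,h))
E
```

```text
[[ 4.87819736e-03 -9.98576067e-01  5.31228974e-02]
 [-9.99987879e-01 -4.83586154e-03  9.25451038e-04]
 [-6.67238281e-04 -5.31267680e-02 -9.98587553e-01]] [[-0.63547336 -0.56568675  0.5255208 ]
 [-0.77197808  0.47866167 -0.41824974]
 [-0.01494832 -0.6714771  -0.74087451]]
butt [ 0.51641129 -0.17885265  0.135     ] [334.52919809 142.52555399]
brg [0.54655052 0.05931618 0.078     ] [257.54244128 194.46966907]
```

View pics/b_top.png

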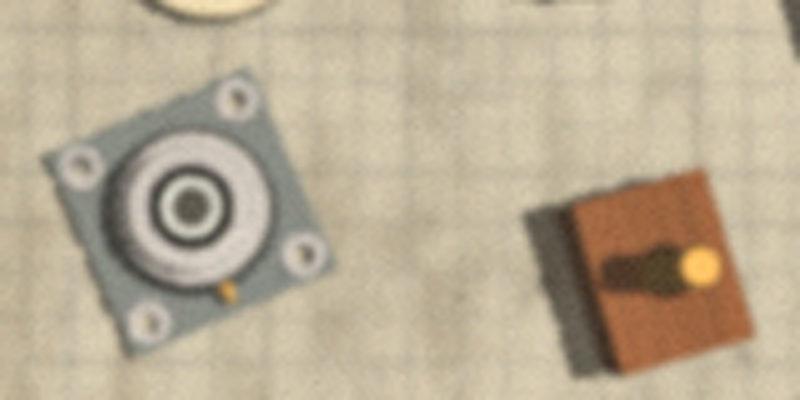

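View pics/b_scene.png

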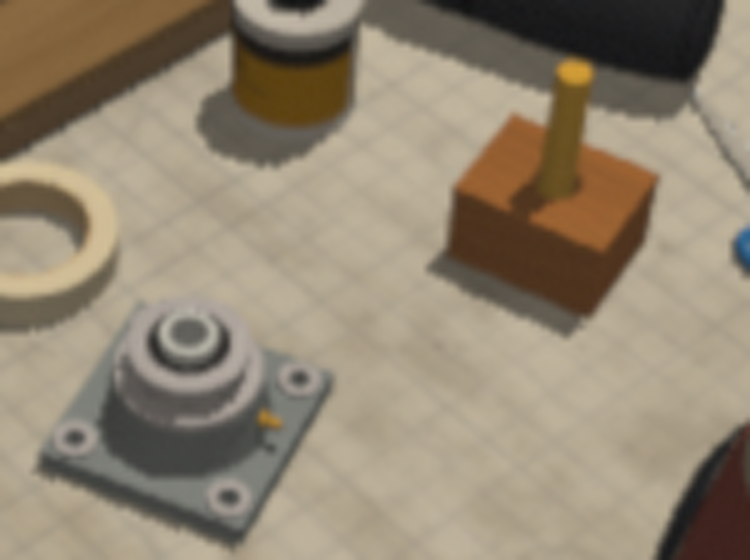

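```bash
python3 - <<'E'
from h import *
t=cv2.imread("pics/a_top.png");s=cv2.imread("pics/a_scene.png")
CT=cam("top");CS=cam("scene")
hsv=cv2.cvtColor(t,cv2.COLOR_BGR2HSV)
# butt in top
m=cv2.inRange(hsv,(12,110,150),(35,255,255));n,l,st,c=cv2.connectedComponentsWithStats(m)
for i in range(1,n):
    if st[i,4]>15 and 180<c[i][1]<225: print("ylw",st[i],c[i])
# block in top
m=cv2.inRange(hsv,(0,110,40),(14,255,255));m[:,:320]=0;m[:,385:]=0;m[:175]=0;m[235:]=0
cs,_=cv2.findContours(cv2.morphologyEx(m,cv2.MORPH_CLOSE,np.ones((9,9))),0,1);k=max(cs,key=cv2.contourArea)
r=cv2.minAreaRect(k);print("block",r,onz(CT,r[0],.055),np.array(r[1])/457*1.15)
for p in cv2.boxPoints(r):print(onz(CT,p,.055))
print("butt",onz(CT,(360,203.2),.135),tri(CT,(360,203.2),CS,(335,144.6)))
print("inner",onz(CT,(258,191.5),.078),tri(CT,(258,191.5),CS,(257.6,196.6)))
E
```

```text
ylw [357 200   6   6  27] [359.74074074 202.59259259]
block ((351.1239013671875, 203.91285705566406), (35.53535461425781, 29.4052677154541), 73.3007583618164) [ 0.51647827 -0.17496751  0.055     ] [0.08942157 0.07399575]
[ 0.54844002 -0.12689622  0.055     ]
[ 0.5700991  -0.19791566  0.055     ]
[ 0.48461315 -0.22289345  0.055     ]
[ 0.46312001 -0.15213172  0.055     ]
butt [ 0.51594363 -0.17884919  0.135     ] (array([ 0.51591977, -0.18103399,  0.12673079]), np.float64(0.0007777581553536043))
inner [0.54531554 0.0593107  0.078     ] (array([0.54585995, 0.05939817, 0.07051303]), np.float64(0.00038824053848049016))
```

Request:
carry_out(
  rows=[
    [[0,0,0,0.66,0.98,0,85],[0,0,0,0.66,0.98,0,85],[0,0,0,0.66,0.98,0,85],[0,0,0,0.66,0.98,0,85],[0,0,0,0.66,0.98,0,85]],
  ],
)

```text
time: 0.65
tool_pos: [0.3833, -0.3747, 0.3036]
tool_rot: [0.592, -0.592, 0.387, -0.387]
contact_force: [0.6, -0.4, 0.1]
gripper_width: 0.997
```

Request:
carry_out(
  rows=[
    [[0,0,0,0.66,0.98,0,85],[0,0,0,0.66,0.98,0,85],[0,0,0,0.66,0.98,0,85],[0,0,0,0.66,0.98,0,85],[0,0,0,0.66,0.98,0,85]],
  ],
)

```text
time: 1.15
tool_pos: [0.5154, -0.1786, 0.3037]
tool_rot: [-0.592, 0.592, -0.387, 0.387]
contact_force: [1.4, -0.6, -0.4]
gripper_width: 0.994
```

```bash
python3 - <<'E'
from h import *
s=state();print(s["time"],s["tool_pos"],s["tool_rot"],s["contact_force"])
i=grab_frame("wrist");cv2.imwrite("pics/c_w.png",i)
C=cam("wrist",s)
print(proj(C,[.516,-.179,.135]),proj(C,[.516,-.179,.055]))
E
```

```text
1.15 [ 0.51535311 -0.17858988  0.30372898] [-0.59185615  0.59188262 -0.38689428  0.38690319] [ 1.39399941 -0.61582117 -0.44715851]
[252.97381773 190.28091959] [252.89048332 168.51823708]
```

View pics/c_w.png

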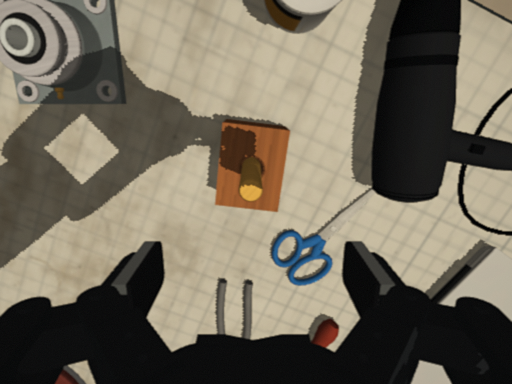

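```bash
python3 - <<'E'
from h import *
s=state();C=cam("wrist",s);t=cv2.imread("pics/c_w.png")
hsv=cv2.cvtColor(t,cv2.COLOR_BGR2HSV)
m=cv2.inRange(hsv,(16,110,170),(35,255,255));m[:,:220]=0;m[:,290:]=0;m[:150]=0;m[220:]=0
n,l,st,c=cv2.connectedComponentsWithStats(m)
for i in range(1,n):
  if st[i,4]>30: print(st[i],c[i],onz(C,c[i],.135))
  if st[i,4]>30:
    k=cv2.findContours((l==i).astype(np.uint8),0,1)[0][0];print(cv2.minEnclosingCircle(k))
crop(t,215,115,80,100,6,"pics/c2.png")
E
```

```text
[240 185  22  16 270] [250.18148148 192.20740741] [ 0.5167146  -0.17158123  0.135     ]
((250.40475463867188, 190.5), 10.700998306274414)
```

View pics/c2.png

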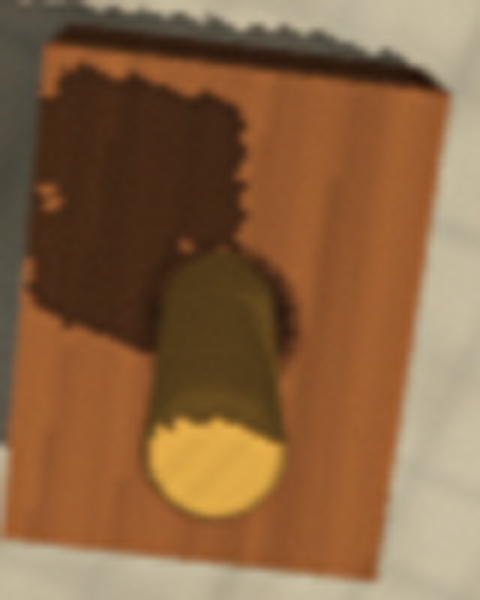

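```bash
python3 - <<'E'
from h import *
s=state();C=cam("wrist",s);print(s["time"],s["tool_pos"],s["tool_rot"],s["contact_force"]);print(onz(C,(251,190),.135),proj(C,[.516,-.179,.135]))
E
```

```text
1.2 [ 0.51803985 -0.17340716  0.3037101 ] [ 0.5948727  -0.5909969   0.38542017 -0.38509795] [-0.5878371   3.93455786 -0.06773687]
[ 0.51869755 -0.17142857  0.135     ] [258.13074145 196.52129108]
```

Request:
carry_out(
  rows=[
    [[0,0,0,0,0,0,85],[0,0,0,0,0,0,85]],
  ],
)

```text
time: 1.4
tool_pos: [0.5146, -0.1804, 0.3035]
tool_rot: [-0.592, 0.592, -0.387, 0.386]
contact_force: [-0.3, -0.1, 0.2]
gripper_width: 0.995
```

```bash
python3 - <<'E'
from h import *
s=state();t=grab_frame("wrist");C=cam("wrist",s);print(s["time"],s["tool_pos"],s["contact_force"]);cv2.imwrite("pics/d_w.png",t)
hsv=cv2.cvtColor(t,cv2.COLOR_BGR2HSV)
m=cv2.inRange(hsv,(16,110,170),(35,255,255));m[:,:220]=0;m[:,290:]=0;m[:150]=0;m[220:]=0
n,l,st,c=cv2.connectedComponentsWithStats(m)
for i in range(1,n):
  if st[i,4]>100:
    print(st[i]);x=st[i,0]+st[i,2]/2-.5;y=st[i,1]+st[i,3]-1-st[i,2]/2;print(x,y,onz(C,(x,y),.135))
crop(t,215,115,80,100,6,"pics/d2.png")
np.save("d.npy",np.r_[s["tool_pos"],s["tool_rot"]])
E
```

```text
1.4 [ 0.51456439 -0.18039088  0.3035111 ] [-0.32477224 -0.08164787  0.21746211]
[238 184  22  15 237]
248.5 187.0 [ 0.51621267 -0.17636001  0.135     ]
```

View pics/d2.png

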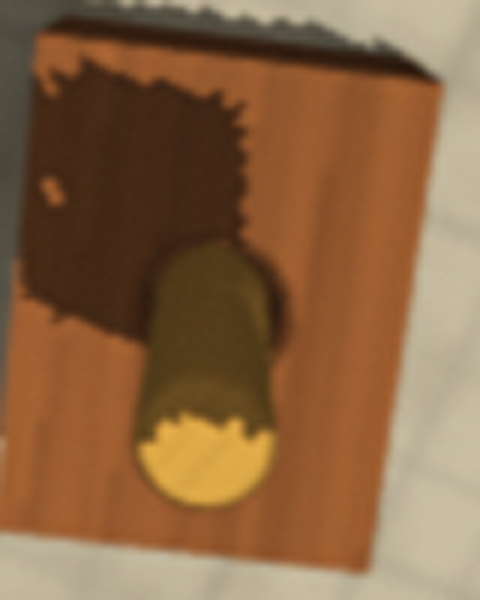

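View pics/d_w.png

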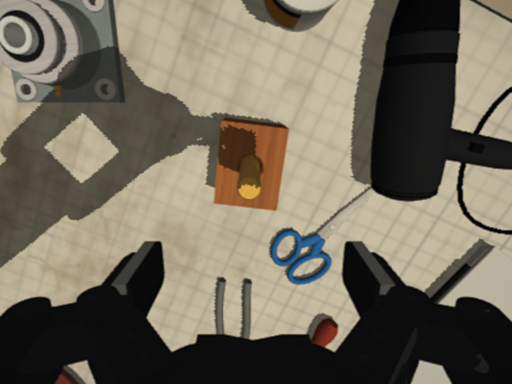

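Request:
carry_out(
  rows=[
    [[0,0,0,0.03,0.07,-0.8,85],[0,0,0,0,0,-0.9,85],[0,0,0,0,0,-0.9,85],[0,0,0,0,0,-0.8,85],[0,0,0,0,0,-0.4,85]],
  ],
)

```text
time: 1.95
tool_pos: [0.5136, -0.1783, 0.1484]
tool_rot: [-0.591, 0.592, -0.39, 0.386]
contact_force: [-0.6, 0.1, -0.5]
gripper_width: 0.992
```

Request:
carry_out(
  rows=[
    [[0,0,0,0,0,0,50],[0,0,0,0,0,0,30],[0,0,0,0,0,0,15],[0,0,0,0,0,0,10],[0,0,0,0,0,0,10]],
  ],
)

```text
time: 2.45
tool_pos: [0.5167, -0.1775, 0.154]
tool_rot: [0.592, -0.591, 0.387, -0.387]
contact_force: [-1.4, 3.0, 5.4]
gripper_width: 0.219
```

Request:
carry_out(
  rows=[
    [[0,0,0,0,0,0,5],[0,0,0,0,0,0,5],[0,0,0,0,0,0,5]],
  ],
)

```text
time: 2.75
tool_pos: [0.5167, -0.1774, 0.154]
tool_rot: [0.592, -0.591, 0.386, -0.387]
contact_force: [-1.4, 1.6, 5.0]
gripper_width: 0.217
```

```bash
python3 - <<'E'
from h import *
s=state();t=grab_frame("wrist");print(s["time"],s["tool_pos"],s["contact_force"],s["ft_torque"],s["gripper_width"]);cv2.imwrite("pics/e_w.png",t)
E
```

```text
2.75 [ 0.51670287 -0.1773998   0.1539518 ] [-1.35475266  1.64706953  4.99654656] [ 0.62013818  0.4035735  -0.02527229] 0.21730816506326414
```

View pics/e_w.png

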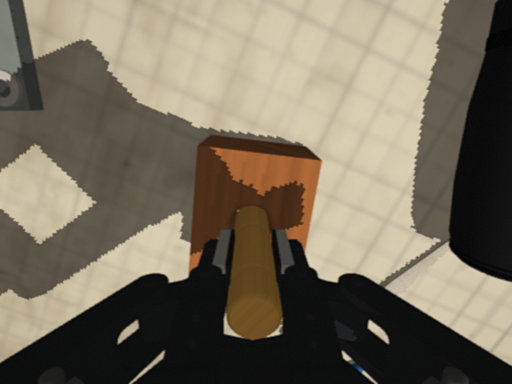

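Request:
carry_out(
  rows=[
    [[0,0,0,0,0,0.2,5],[0,0,0,0,0,0.5,5],[0,0,0,0,0,0.9,5],[0,0,0,0,0,0.9,5],[0,0,0,0,0,0.5,5]],
  ],
)

```text
time: 3.3
tool_pos: [0.5167, -0.1781, 0.276]
tool_rot: [0.592, -0.592, 0.385, -0.389]
contact_force: [0.6, -0.4, -1.3]
gripper_width: 0.218
```

Request:
carry_out(
  rows=[
    [[0,0,0,0,0,0,5],[0,0,0,0,0,0,5]],
  ],
)

```text
time: 3.5
tool_pos: [0.5157, -0.1776, 0.2716]
tool_rot: [-0.592, 0.592, -0.387, 0.387]
contact_force: [-0.2, -0.7, -2.3]
gripper_width: 0.219
```

```bash
python3 - <<'E'
from h import *
s=state();print(s["time"],s["tool_pos"],s["contact_force"],s["ft_torque"],s["gripper_width"])
for n in("wrist","scene","top"):
    cv2.imwrite(f"pics/f_{n}.png",grab_frame(n))
np.save("f.npy",np.r_[s["tool_pos"],s["tool_rot"]])
crop(cv2.imread("pics/f_scene.png"),250,80,130,100,6,"pics/f2.png")
E
```

```text
3.5 [ 0.51570327 -0.17757314  0.27156865] [-0.20813371 -0.65001122 -2.3474324 ] [ 0.04736273 -0.00703845 -0.00836482] 0.21949575307196784
```

View pics/f_wrist.png

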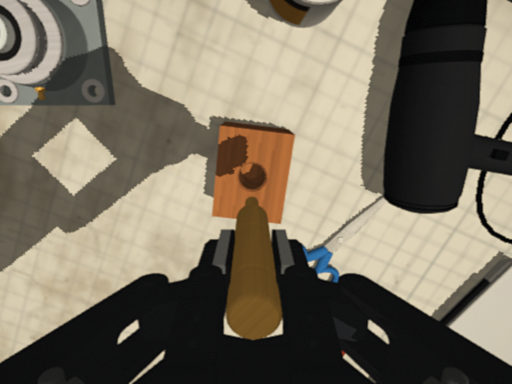

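View pics/f2.png

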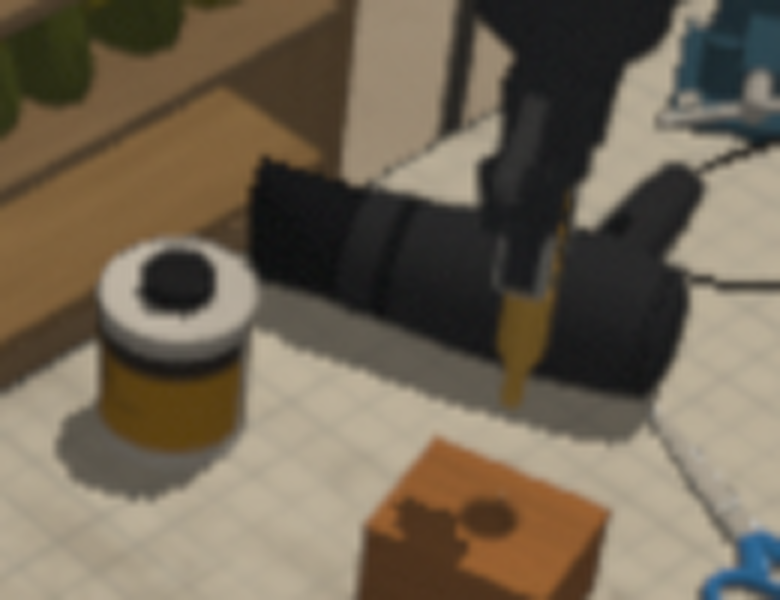

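View pics/f_top.png

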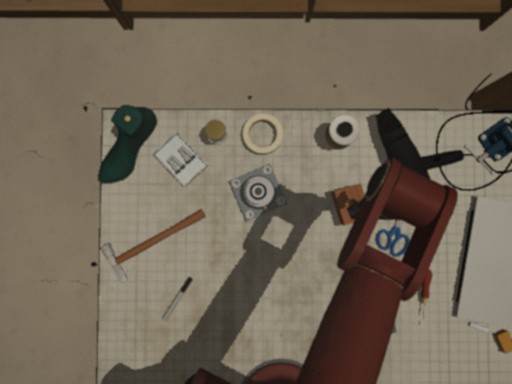

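```bash
python3 - <<'E'
from h import *
d=np.load("f.npy");s=dict(tool_pos=d[:3],tool_rot=d[3:]);C=cam("wrist",s);S=cam("scene")
t=cv2.imread("pics/f_wrist.png");crop(t,200,150,100,75,8,"pics/f3.png")
print("hole",onz(C,(253,176),.055),onz(S,(331.7,166.3),.055))
print("tip",onz(C,(252,200),.1276),onz(S,(335.5,147.2),.1276),s["tool_pos"],rot(s["tool_rot"]))
print(tri(C,(252,200),S,(335.5,147.2)),tri(C,(253,176),S,(331.7,166.3)))
print("brg wrist?",onz(C,(0,40),.07))
E
```

```text
hole [ 0.51629616 -0.17811439  0.055     ] [ 0.50966709 -0.17500623  0.055     ]
tip [ 0.51607183 -0.1773101   0.1276    ] [ 0.50734494 -0.17422835  0.1276    ] [ 0.51570327 -0.17757314  0.27156865] [[ 4.01208361e-01 -5.33789014e-05  9.15986816e-01]
 [-9.15986813e-01 -1.28709420e-04  4.01208352e-01]
 [ 9.64800710e-05 -9.99999990e-01 -1.00533665e-04]]
(array([ 0.51283516, -0.17941307,  0.12018669]), np.float64(0.002795481071074665)) (array([ 0.51415428, -0.17950252,  0.04846762]), np.float64(0.001876099135581722))
brg wrist? [0.54104067 0.0553426  0.07      ]
```

View pics/f3.png

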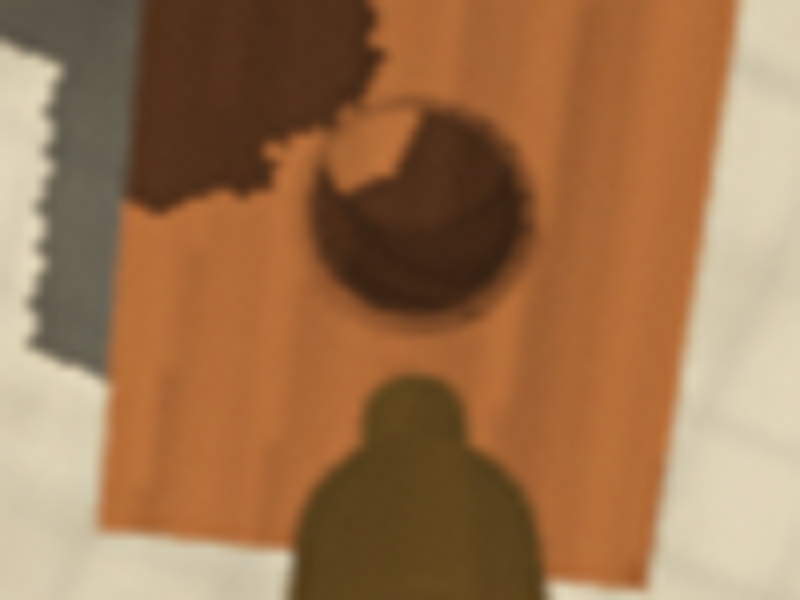

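Request:
carry_out(
  rows=[
    [[0,0,0,-0.1,0.8,0,5],[0,0,0,-0.1,0.9,0,5],[0,0,0,-0.1,0.9,0,5],[0,0,0,-0.1,0.9,0,5],[0,0,0,-0.1,0.9,0,5]],
  ],
)

```text
time: 4.15
tool_pos: [0.4949, -0.0003, 0.27]
tool_rot: [-0.591, 0.592, -0.388, 0.386]
contact_force: [0.2, 0.9, -2.1]
gripper_width: 0.22
```

Request:
carry_out(
  rows=[
    [[0,0,0,-0.1,0.6,0,5],[0,0,0,-0.03,0.3,0,5],[0,0,0,0,0,0,5],[0,0,0,0,0,0,5]],
  ],
)

```text
time: 4.55
tool_pos: [0.4907, 0.0337, 0.2712]
tool_rot: [-0.591, 0.592, -0.387, 0.387]
contact_force: [0.8, -0.2, -1.3]
gripper_width: 0.219
```

```bash
python3 - <<'E'
from h import *
s=state();print(s["time"],s["tool_pos"],s["contact_force"],s["ft_torque"],s["gripper_width"])
t=grab_frame("wrist");cv2.imwrite("pics/g_w.png",t)
np.save("g.npy",np.r_[s["tool_pos"],s["tool_rot"]])
crop(t,170,80,170,128,4.7,"pics/g2.png")
E
```

```text
4.55 [0.49069992 0.03373343 0.27121232] [ 0.76354899 -0.22105789 -1.28689937] [ 0.00229345 -0.05833287 -0.03348686] 0.21858743914226222
```

View pics/g_w.png

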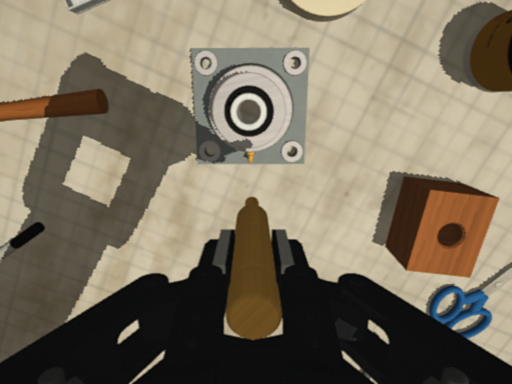

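View pics/g2.png

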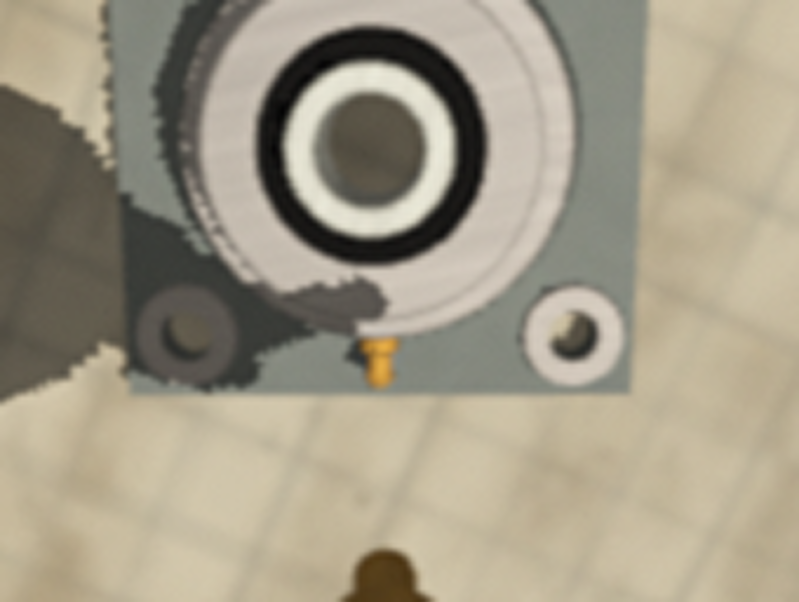

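```bash
python3 - <<'E'
from h import *
d=np.load("g.npy");s=dict(tool_pos=d[:3],tool_rot=d[3:]);C=cam("wrist",s);S=cam("scene")
print("inner",onz(C,(248.9,111.9),.078),"seal",onz(C,(249.1,110.9),.070))
for p in [(257,145),(487,145),(372,25),(372,265)]: print(onz(C,(170+p[0]/4.7,80+p[1]/4.7),.07))
q=(170+386/4.7,80+550/4.7+6);print("tip",q,onz(C,q,d[2]-.144),d[:3])
# housing bolts: symmetric centre at z .014
b=[(206,63),(295,62),(291.5,151.5),(210,152)];P=[onz(C,x,.014) for x in b];print(np.mean(P,0),[np.linalg.norm(P[i]-P[i-1]) for i in range(4)])
E
```

```text
inner [0.545373   0.06071475 0.078     ] seal [0.54584685 0.06083451 0.07      ]
[0.53747541 0.0799864  0.07      ]
[0.5543275  0.04163595 0.07      ]
[0.56488582 0.06907729 0.07      ]
[0.52601274 0.05215419 0.07      ]
tip (252.12765957446808, 203.02127659574467) [0.48879751 0.03289072 0.12721232] [0.49069992 0.03373343 0.27121232]
[0.54595781 0.05983647 0.014     ] [np.float64(0.08874751520580772), np.float64(0.0880968716102683), np.float64(0.08914484087911514), np.float64(0.08747525812315975)]
```

Request:
carry_out(
  rows=[
    [[0,0,0,0.74,0.65,-0.4,5],[0,0,0,0,0,-0.6,5],[0,0,0,0,0,-0.3,5],[0,0,0,0,0,0,5],[0,0,0,0,0,0,5]],
  ],
)

```text
time: 5.1
tool_pos: [0.5203, 0.0595, 0.2201]
tool_rot: [-0.592, 0.592, -0.387, 0.387]
contact_force: [0.4, 0.4, -1.7]
gripper_width: 0.221
```

```bash
cat > st.py <<'E'
from plant import state
import numpy as np
s=state();print(round(s["time"],2),s["tool_pos"].round(5),s["contact_force"].round(1),s["ft_torque"].round(2))
E
python3 st.py; python3 - <<'E'
from h import *
t=grab_frame("wrist");cv2.imwrite("pics/h_w.png",t)
t=grab_frame("scene");crop(t,210,130,110,100,6,"pics/h_s.png")
E
```

```text
5.1 [0.52033 0.05952 0.22014] [ 0.4  0.4 -1.7] [ 0.02 -0.    0.  ]
```

View pics/h_w.png

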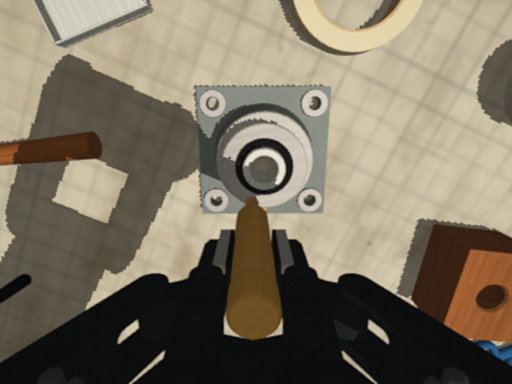

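View pics/h_s.png

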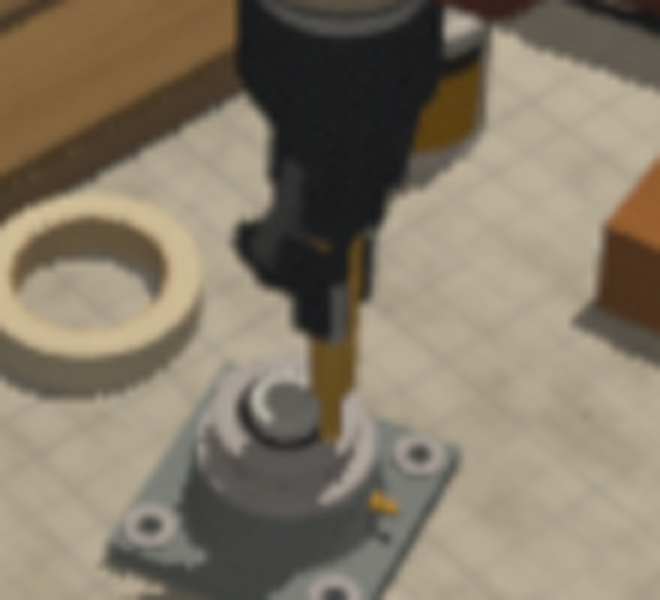

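Request:
carry_out(
  rows=[
    [[0,0,0,0,0,-0.1,5],[0,0,0,0,0,-0.025,5],[0,0,0,0,0,-0.025,5]],
  ],
)

```text
time: 5.5
tool_pos: [0.5203, 0.0603, 0.2141]
tool_rot: [0.592, -0.592, 0.387, -0.387]
contact_force: [-0.2, 0.2, -2.1]
gripper_width: 0.22
```

Request:
carry_out(
  rows=[
    [[0,0,0,0,0,-0.025,5],[0,0,0,0,0,0,5]],
  ],
)

```text
time: 5.7
tool_pos: [0.5205, 0.0604, 0.2134]
tool_rot: [0.592, -0.592, 0.387, -0.387]
contact_force: [-0.9, -0.8, -0.1]
gripper_width: 0.218
```

```bash
python3 st.py
```

```text
5.7 [0.52049 0.06036 0.21345] [-0.9 -0.8 -0.1] [-0.06  0.2  -0.01]
```

Request:
carry_out(
  rows=[
    [[0,0,0,0,0,0.4,5],[0,0,0,0.65,0,0,5],[0,0,0,0.7,0,0,5],[0,0,0,0,0,-0.2,5],[0,0,0,0,0,-0.1,5]],
  ],
)

```text
time: 6.2
tool_pos: [0.5743, 0.0603, 0.2167]
tool_rot: [-0.592, 0.592, -0.387, 0.387]
contact_force: [0.6, -0.4, -2.8]
gripper_width: 0.218
```

Request:
carry_out(
  rows=[
    [[0,0,0,0,0,-0.05,5],[0,0,0,0,0,0,5]],
  ],
)

```text
time: 6.4
tool_pos: [0.5736, 0.0604, 0.2148]
tool_rot: [-0.592, 0.592, -0.387, 0.387]
contact_force: [0.7, -0.6, -2.5]
gripper_width: 0.217
```

```bash
python3 st.py
```

```text
6.4 [0.57362 0.06038 0.21478] [ 0.7 -0.6 -2.5] [-0.06  0.05  0.01]
```

Commanded z 0.2145, no contact yet.

Request:
carry_out(
  rows=[
    [[0,0,0,0,0,-0.025,5],[0,0,0,0,0,-0.025,5],[0,0,0,0,0,0,5]],
  ],
)

```text
time: 6.7
tool_pos: [0.5745, 0.0605, 0.2138]
tool_rot: [0.592, -0.592, 0.387, -0.387]
contact_force: [-0.9, 0.5, 1.9]
gripper_width: 0.218
```

Request:
carry_out(
  rows=[
    [[0,0,0,0,0,-0.025,5],[0,0,0,0,0,0,5]],
  ],
)

```text
time: 6.9
tool_pos: [0.5749, 0.0601, 0.2123]
tool_rot: [0.592, -0.592, 0.386, -0.388]
contact_force: [0.7, -0.4, 1.2]
gripper_width: 0.218
```

```bash
python3 st.py
```

```text
6.9 [0.57489 0.06009 0.21227] [ 0.7 -0.4  1.2] [-0.14 -0.31  0.03]
```

Request:
carry_out(
  rows=[
    [[0,0,0,0,0,0.4,5],[0,0,0,-0.68,0.67,0,5],[0,0,0,0,0,-0.2,5],[0,0,0,0,0,-0.1,5],[0,0,0,0,0,-0.05,5]],
  ],
)

```text
time: 7.4
tool_pos: [0.5469, 0.0869, 0.213]
tool_rot: [-0.591, 0.592, -0.387, 0.387]
contact_force: [0.1, -0.0, -2.3]
gripper_width: 0.218
```

Request:
carry_out(
  rows=[
    [[0,0,0,0,0,-0.025,5],[0,0,0,0,0,0,5]],
  ],
)

```text
time: 7.6
tool_pos: [0.5475, 0.0867, 0.2129]
tool_rot: [-0.592, 0.592, -0.387, 0.387]
contact_force: [0.3, -0.3, -2.3]
gripper_width: 0.215
```

```bash
python3 st.py
```

```text
7.6 [0.54746 0.08672 0.21286] [ 0.3 -0.3 -2.3] [-0.03 -0.03 -0.1 ]
```

Request:
carry_out(
  rows=[
    [[0,0,0,0,0,0.4,5],[0,0,0,0,-0.65,0,5],[0,0,0,0,-0.7,0,5],[0,0,0,0,0,-0.2,5],[0,0,0,0,0,-0.1,5]],
  ],
)

```text
time: 8.1
tool_pos: [0.5474, 0.0327, 0.2173]
tool_rot: [0.592, -0.591, 0.387, -0.387]
contact_force: [0.0, -0.6, -1.9]
gripper_width: 0.218
```

Request:
carry_out(
  rows=[
    [[0,0,0,0,0,-0.05,5],[0,0,0,0,0,0,5]],
  ],
)

```text
time: 8.3
tool_pos: [0.5469, 0.0338, 0.2145]
tool_rot: [-0.592, 0.592, -0.387, 0.386]
contact_force: [-0.4, 0.1, -2.7]
gripper_width: 0.214
```

```bash
python3 st.py
```

```text
8.3 [0.54688 0.03379 0.21448] [-0.4  0.1 -2.7] [ 0.01 -0.    0.01]
```

Request:
carry_out(
  rows=[
    [[0,0,0,0,0,-0.025,5],[0,0,0,0,0,0,5]],
  ],
)

```text
time: 8.5
tool_pos: [0.5472, 0.0336, 0.214]
tool_rot: [0.592, -0.592, 0.387, -0.387]
contact_force: [-0.0, -0.4, -2.9]
gripper_width: 0.214
```

Request:
carry_out(
  rows=[
    [[0,0,0,0,0,-0.025,5],[0,0,0,0,0,0,5]],
  ],
)

```text
time: 8.7
tool_pos: [0.5472, 0.0332, 0.2132]
tool_rot: [0.592, -0.592, 0.387, -0.387]
contact_force: [-0.7, 0.4, -1.2]
gripper_width: 0.218
```

Request:
carry_out(
  rows=[
    [[0,0,0,0,0,-0.025,5],[0,0,0,0,0,0,5]],
  ],
)

```text
time: 8.9
tool_pos: [0.5474, 0.0332, 0.2128]
tool_rot: [0.592, -0.592, 0.387, -0.387]
contact_force: [-2.0, 0.1, 3.5]
gripper_width: 0.221
```

Request:
carry_out(
  rows=[
    [[0,0,0,0,0,-0.025,5],[0,0,0,0,0,-0.025,5]],
  ],
)

```text
time: 9.1
tool_pos: [0.5476, 0.0326, 0.2107]
tool_rot: [-0.592, 0.592, -0.386, 0.388]
contact_force: [-2.3, -2.3, 6.1]
gripper_width: 0.216
```

Request:
carry_out(
  rows=[
    [[0,0,0,0,0,0,5]],
  ],
)

```text
time: 9.2
tool_pos: [0.5475, 0.0325, 0.2105]
tool_rot: [-0.592, 0.592, -0.386, 0.388]
contact_force: [-0.6, -2.5, 5.5]
gripper_width: 0.214
```

Request:
carry_out(
  rows=[
    [[0,0,0,0,0,0.4,5],[0,0,0,0,0.65,0,5],[0,0,0,0,0.7,0,5],[0,0,0,0,0,-0.25,5],[0,0,0,0,0,-0.05,5]],
  ],
)

```text
time: 9.7
tool_pos: [0.5464, 0.0877, 0.2127]
tool_rot: [-0.592, 0.592, -0.387, 0.386]
contact_force: [-1.5, 2.7, 4.0]
gripper_width: 0.212
```

Request:
carry_out(
  rows=[
    [[0,0,0,0,0,-0.025,5],[0,0,0,0,0,-0.025,5],[0,0,0,0,0,-0.025,5]],
  ],
)

```text
time: 10.0
tool_pos: [0.5474, 0.087, 0.212]
tool_rot: [0.592, -0.591, 0.387, -0.387]
contact_force: [-2.4, 3.2, 6.9]
gripper_width: 0.22
```

Request:
carry_out(
  rows=[
    [[0,0,0,0,0,-0.025,5]],
  ],
)

```text
time: 10.1
tool_pos: [0.5477, 0.087, 0.2111]
tool_rot: [0.592, -0.591, 0.387, -0.387]
contact_force: [-0.8, 2.0, 3.1]
gripper_width: 0.221
```

Request:
carry_out(
  rows=[
    [[0,0,0,0,0,0,5]],
  ],
)

```text
time: 10.2
tool_pos: [0.5476, 0.0869, 0.2103]
tool_rot: [0.592, -0.591, 0.387, -0.388]
contact_force: [-0.1, 2.6, 2.1]
gripper_width: 0.221
```

Request:
carry_out(
  rows=[
    [[0,0,0,0,0,0.4,5],[0,0,0,0.68,-0.68,0,5],[0,0,0,0,0,-0.25,5],[0,0,0,0,0,-0.05,5],[0,0,0,0,0,-0.05,5]],
  ],
)

```text
time: 10.7
tool_pos: [0.5735, 0.0598, 0.2109]
tool_rot: [-0.591, 0.592, -0.388, 0.386]
contact_force: [-0.8, 0.1, -2.2]
gripper_width: 0.219
```

Request:
carry_out(
  rows=[
    [[0,0,0,0,0,-0.025,5],[0,0,0,0,0,-0.025,5]],
  ],
)

```text
time: 10.9
tool_pos: [0.574, 0.0603, 0.2098]
tool_rot: [-0.592, 0.592, -0.387, 0.387]
contact_force: [0.3, -0.8, -2.4]
gripper_width: 0.217
```

Request:
carry_out(
  rows=[
    [[0,0,0,0,0,-0.025,5],[0,0,0,0,0,0,5]],
  ],
)

```text
time: 11.1
tool_pos: [0.5743, 0.0601, 0.2091]
tool_rot: [0.592, -0.592, 0.387, -0.387]
contact_force: [-0.5, -0.2, -1.9]
gripper_width: 0.212
```

Request:
carry_out(
  rows=[
    [[0,0,0,0,0,0.4,5],[0,0,0,-0.65,0,0,5],[0,0,0,-0.7,0,0,5],[0,0,0,0,0,-0.2,5],[0,0,0,0,0,-0.05,5]],
  ],
)

```text
time: 11.6
tool_pos: [0.5202, 0.0599, 0.2152]
tool_rot: [0.592, -0.592, 0.387, -0.387]
contact_force: [-0.5, -0.1, -2.4]
gripper_width: 0.217
```

Request:
carry_out(
  rows=[
    [[0,0,0,0,0,-0.025,5],[0,0,0,0,0,-0.025,5]],
  ],
)

```text
time: 11.8
tool_pos: [0.5211, 0.0598, 0.2133]
tool_rot: [0.592, -0.592, 0.387, -0.387]
contact_force: [0.4, 0.2, -2.5]
gripper_width: 0.217
```

Request:
carry_out(
  rows=[
    [[0,0,0,0,0,-0.025,5],[0,0,0,0,0,-0.025,5]],
  ],
)

```text
time: 12.0
tool_pos: [0.521, 0.0599, 0.2116]
tool_rot: [0.592, -0.592, 0.387, -0.387]
contact_force: [-1.6, 0.4, 3.1]
gripper_width: 0.214
```

Request:
carry_out(
  rows=[
    [[0,0,0,0,0,-0.025,5],[0,0,0,0,0,-0.025,5]],
  ],
)

```text
time: 12.2
tool_pos: [0.5208, 0.06, 0.2104]
tool_rot: [0.592, -0.592, 0.387, -0.387]
contact_force: [-2.4, -0.4, 8.0]
gripper_width: 0.217
```

Request:
carry_out(
  rows=[
    [[0,0,0,0,0,-0.025,5],[0,0,0,0,0,0,5]],
  ],
)

```text
time: 12.4
tool_pos: [0.5206, 0.0601, 0.2095]
tool_rot: [0.592, -0.592, 0.387, -0.387]
contact_force: [-3.4, 0.6, 5.8]
gripper_width: 0.22
```

Request:
carry_out(
  rows=[
    [[0,0,0,0,0,-0.025,5],[0,0,0,0,0,0,5]],
  ],
)

```text
time: 12.6
tool_pos: [0.5204, 0.0599, 0.2082]
tool_rot: [-0.592, 0.592, -0.387, 0.387]
contact_force: [-2.7, -0.8, 4.9]
gripper_width: 0.217
```

Request:
carry_out(
  rows=[
    [[0,0,0,0,0,0.4,5],[0,0,0,0.65,0,0,5],[0,0,0,0.7,0,0,5],[0,0,0,0,0,-0.25,5],[0,0,0,0,0,-0.05,5]],
  ],
)

```text
time: 13.1
tool_pos: [0.5738, 0.0599, 0.2096]
tool_rot: [-0.591, 0.592, -0.388, 0.386]
contact_force: [-0.2, -0.5, -3.2]
gripper_width: 0.219
```

Request:
carry_out(
  rows=[
    [[0,0,0,0,0,-0.025,5],[0,0,0,0,0,-0.025,5]],
  ],
)

```text
time: 13.3
tool_pos: [0.5735, 0.06, 0.2087]
tool_rot: [-0.592, 0.592, -0.387, 0.386]
contact_force: [-1.6, -0.6, 0.4]
gripper_width: 0.219
```

Request:
carry_out(
  rows=[
    [[0,0,0,0,0,-0.025,5],[0,0,0,0,0,-0.025,5]],
  ],
)

```text
time: 13.5
tool_pos: [0.5741, 0.0601, 0.2084]
tool_rot: [0.592, -0.592, 0.387, -0.387]
contact_force: [-4.4, 0.2, 4.5]
gripper_width: 0.219
```

Request:
carry_out(
  rows=[
    [[0,0,0,0,0,0,5]],
  ],
)

```text
time: 13.6
tool_pos: [0.5744, 0.06, 0.2079]
tool_rot: [0.592, -0.592, 0.387, -0.387]
contact_force: [-1.8, 0.5, 2.5]
gripper_width: 0.217
```

Request:
carry_out(
  rows=[
    [[0,0,0,0,0,0.4,5],[0,0,0,-0.68,0.68,0,5],[0,0,0,0,0,-0.2,5],[0,0,0,0,0,-0.05,5],[0,0,0,0,0,-0.05,5]],
  ],
)

```text
time: 14.1
tool_pos: [0.5473, 0.0868, 0.2108]
tool_rot: [-0.592, 0.592, -0.387, 0.387]
contact_force: [-1.4, 0.7, -3.2]
gripper_width: 0.213
```

Request:
carry_out(
  rows=[
    [[0,0,0,0,0,-0.025,5],[0,0,0,0,0,-0.025,5]],
  ],
)

```text
time: 14.3
tool_pos: [0.5475, 0.0867, 0.2089]
tool_rot: [-0.592, 0.592, -0.387, 0.387]
contact_force: [0.4, -0.5, -2.9]
gripper_width: 0.22
```

Request:
carry_out(
  rows=[
    [[0,0,0,0,0,-0.025,5],[0,0,0,0,0,-0.025,5]],
  ],
)

```text
time: 14.5
tool_pos: [0.5477, 0.0871, 0.208]
tool_rot: [0.592, -0.592, 0.387, -0.387]
contact_force: [-3.2, 0.6, 6.3]
gripper_width: 0.219
```

Request:
carry_out(
  rows=[
    [[0,0,0,0,0,0,5]],
  ],
)

```text
time: 14.6
tool_pos: [0.5476, 0.0871, 0.208]
tool_rot: [0.592, -0.592, 0.387, -0.387]
contact_force: [-1.4, 0.7, 4.6]
gripper_width: 0.221
```

Request:
carry_out(
  rows=[
    [[0,0,0,0,0,0.4,5],[0,0,0,0,-0.65,0,5],[0,0,0,0,-0.7,0,5],[0,0,0,0,0,-0.25,5],[0,0,0,0,0,-0.05,5]],
  ],
)

```text
time: 15.1
tool_pos: [0.5465, 0.0329, 0.2099]
tool_rot: [-0.591, 0.592, -0.388, 0.387]
contact_force: [-1.1, 0.1, -2.1]
gripper_width: 0.219
```

Request:
carry_out(
  rows=[
    [[0,0,0,0,0,-0.025,5],[0,0,0,0,0,-0.025,5]],
  ],
)

```text
time: 15.3
tool_pos: [0.547, 0.0338, 0.2088]
tool_rot: [-0.592, 0.592, -0.387, 0.387]
contact_force: [0.5, 0.3, -2.0]
gripper_width: 0.221
```

Request:
carry_out(
  rows=[
    [[0,0,0,0,0,-0.025,5],[0,0,0,0,0,-0.025,5]],
  ],
)

```text
time: 15.5
tool_pos: [0.5474, 0.0336, 0.2075]
tool_rot: [0.592, -0.592, 0.387, -0.387]
contact_force: [-0.9, 1.0, 3.1]
gripper_width: 0.217
```

Request:
carry_out(
  rows=[
    [[0,0,0,0,0,-0.025,5],[0,0,0,0,0,0,5]],
  ],
)

```text
time: 15.7
tool_pos: [0.5476, 0.0335, 0.2074]
tool_rot: [0.592, -0.592, 0.387, -0.387]
contact_force: [-2.0, 1.1, 5.2]
gripper_width: 0.218
```

Request:
carry_out(
  rows=[
    [[0,0,0,0,0,-0.025,5],[0,0,0,0,0,0,5]],
  ],
)

```text
time: 15.9
tool_pos: [0.5476, 0.0333, 0.2066]
tool_rot: [0.592, -0.592, 0.387, -0.387]
contact_force: [-3.7, 0.7, 6.5]
gripper_width: 0.217
```

Request:
carry_out(
  rows=[
    [[0,0,0,0,0,-0.025,5],[0,0,0,0,0,0,5]],
  ],
)

```text
time: 16.1
tool_pos: [0.5477, 0.033, 0.2053]
tool_rot: [0.592, -0.592, 0.386, -0.388]
contact_force: [-0.6, -0.0, 4.5]
gripper_width: 0.221
```

Request:
carry_out(
  rows=[
    [[0,0,0,0,0,0.5,5],[0,0,0,0,0.65,0,5],[0,0,0,0,0.7,0,5],[0,0,0,0,0,-0.3,5],[0,0,0,0,0,-0.05,5]],
  ],
)

```text
time: 16.6
tool_pos: [0.5462, 0.0875, 0.2078]
tool_rot: [-0.592, 0.593, -0.387, 0.386]
contact_force: [-0.5, 1.1, 0.6]
gripper_width: 0.216
```

Request:
carry_out(
  rows=[
    [[0,0,0,0,0,-0.025,5],[0,0,0,0,0,-0.025,5]],
  ],
)

```text
time: 16.8
tool_pos: [0.547, 0.0863, 0.2074]
tool_rot: [-0.591, 0.592, -0.387, 0.387]
contact_force: [0.4, -0.6, -1.5]
gripper_width: 0.216
```

Request:
carry_out(
  rows=[
    [[0,0,0,0,0,-0.025,5],[0,0,0,0,0,-0.025,5]],
  ],
)

```text
time: 17.0
tool_pos: [0.5474, 0.0866, 0.2067]
tool_rot: [-0.592, 0.592, -0.387, 0.387]
contact_force: [-2.1, 0.0, 3.0]
gripper_width: 0.219
```

Request:
carry_out(
  rows=[
    [[0,0,0,0,0,-0.025,5],[0,0,0,0,0,-0.025,5],[0,0,0,0,0,0,5]],
  ],
)

```text
time: 17.3
tool_pos: [0.5474, 0.0872, 0.2049]
tool_rot: [0.592, -0.591, 0.387, -0.387]
contact_force: [-1.9, 0.6, 3.9]
gripper_width: 0.217
```

Request:
carry_out(
  rows=[
    [[0,0,0,0,0,0.5,5],[0,0,0,0.68,-0.68,0,5],[0,0,0,0,0,-0.3,5],[0,0,0,0,0,-0.05,5],[0,0,0,0,0,-0.05,5]],
  ],
)

```text
time: 17.8
tool_pos: [0.5733, 0.0601, 0.2061]
tool_rot: [-0.591, 0.592, -0.388, 0.386]
contact_force: [1.0, 0.1, -2.1]
gripper_width: 0.215
```

Request:
carry_out(
  rows=[
    [[0,0,0,0,0,-0.025,5],[0,0,0,0,0,-0.025,5]],
  ],
)

```text
time: 18.0
tool_pos: [0.574, 0.0603, 0.2057]
tool_rot: [-0.592, 0.592, -0.387, 0.387]
contact_force: [-0.2, -0.1, -2.5]
gripper_width: 0.219
```

Request:
carry_out(
  rows=[
    [[0,0,0,0,0,-0.025,5],[0,0,0,0,0,-0.025,5]],
  ],
)

```text
time: 18.2
tool_pos: [0.5745, 0.0603, 0.2049]
tool_rot: [0.592, -0.592, 0.387, -0.387]
contact_force: [-2.0, 0.7, 3.9]
gripper_width: 0.217
```

Request:
carry_out(
  rows=[
    [[0,0,0,0,0,-0.025,5],[0,0,0,0,0,0,5]],
  ],
)

```text
time: 18.4
tool_pos: [0.5748, 0.0602, 0.2048]
tool_rot: [0.592, -0.591, 0.387, -0.387]
contact_force: [-2.9, 1.2, 6.0]
gripper_width: 0.216
```

Request:
carry_out(
  rows=[
    [[0,0,0,0,0,-0.025,5],[0,0,0,0,0,0,5]],
  ],
)

```text
time: 18.6
tool_pos: [0.575, 0.0603, 0.2047]
tool_rot: [0.592, -0.591, 0.386, -0.387]
contact_force: [-3.2, 0.6, 8.8]
gripper_width: 0.221
```

Request:
carry_out(
  rows=[
    [[0,0,0,0,0,-0.025,5],[0,0,0,0,0,0,5]],
  ],
)

```text
time: 18.8
tool_pos: [0.5753, 0.0603, 0.2045]
tool_rot: [0.593, -0.591, 0.386, -0.387]
contact_force: [-5.5, 1.5, 12.3]
gripper_width: 0.218
```

Request:
carry_out(
  rows=[
    [[0,0,0,0,0,-0.025,5],[0,0,0,0,0,0,5]],
  ],
)

```text
time: 19.0
tool_pos: [0.5755, 0.0603, 0.2044]
tool_rot: [0.593, -0.591, 0.386, -0.388]
contact_force: [-6.9, 1.7, 15.5]
gripper_width: 0.216
```

Request:
carry_out(
  rows=[
    [[0,0,0,0,0,-0.025,5],[0,0,0,0,0,0,5]],
  ],
)

```text
time: 19.2
tool_pos: [0.5758, 0.0603, 0.204]
tool_rot: [0.593, -0.591, 0.386, -0.388]
contact_force: [-6.4, 0.8, 16.4]
gripper_width: 0.22
```

```bash
python3 st.py
```

```text
19.2 [0.57578 0.06028 0.20403] [-6.4  0.8 16.4] [0.27 1.57 0.02]
```

Request:
carry_out(
  rows=[
    [[0,0,0,0,0,0.6,5],[0,0,0,-0.65,0,0,5],[0,0,0,-0.7,0,0,5],[0,0,0,0,0,-0.3,5],[0,0,0,0,0,-0.1,5]],
  ],
)

```text
time: 19.7
tool_pos: [0.5195, 0.06, 0.2058]
tool_rot: [-0.592, 0.592, -0.387, 0.387]
contact_force: [-2.7, 0.4, 5.4]
gripper_width: 0.223
```

Request:
carry_out(
  rows=[
    [[0,0,0,0,0,-0.025,5],[0,0,0,0,0,-0.025,5]],
  ],
)

```text
time: 19.9
tool_pos: [0.5211, 0.0598, 0.2051]
tool_rot: [0.592, -0.592, 0.387, -0.387]
contact_force: [-1.2, -0.7, 2.6]
gripper_width: 0.217
```

Request:
carry_out(
  rows=[
    [[0,0,0,0,0,-0.025,5],[0,0,0,0,0,-0.025,5]],
  ],
)

```text
time: 20.1
tool_pos: [0.5213, 0.06, 0.2046]
tool_rot: [0.592, -0.592, 0.387, -0.387]
contact_force: [-4.3, 1.0, 9.8]
gripper_width: 0.217
```

Request:
carry_out(
  rows=[
    [[0,0,0,0,0,-0.025,5],[0,0,0,0,0,0,5]],
  ],
)

```text
time: 20.3
tool_pos: [0.5214, 0.0601, 0.2046]
tool_rot: [0.592, -0.591, 0.387, -0.387]
contact_force: [-4.8, 0.4, 10.6]
gripper_width: 0.217
```

Request:
carry_out(
  rows=[
    [[0,0,0,0,0,-0.025,5],[0,0,0,0,0,0,5]],
  ],
)

```text
time: 20.5
tool_pos: [0.5216, 0.0601, 0.2045]
tool_rot: [0.592, -0.591, 0.386, -0.387]
contact_force: [-5.0, 0.3, 14.1]
gripper_width: 0.218
```

Request:
carry_out(
  rows=[
    [[0,0,0,0,0,-0.025,5],[0,0,0,0,0,0,5]],
  ],
)

```text
time: 20.7
tool_pos: [0.5219, 0.0601, 0.2044]
tool_rot: [0.592, -0.591, 0.386, -0.387]
contact_force: [-6.5, 0.5, 16.8]
gripper_width: 0.216
```

Request:
carry_out(
  rows=[
    [[0,0,0,0,0,-0.025,5],[0,0,0,0,0,0,5]],
  ],
)

```text
time: 20.9
tool_pos: [0.5221, 0.0602, 0.2043]
tool_rot: [0.593, -0.591, 0.386, -0.388]
contact_force: [-8.9, 1.0, 21.1]
gripper_width: 0.217
```

```bash
python3 st.py
```

```text
20.9 [0.52207 0.0602  0.20428] [-8.9  1.  21.1] [ 0.29  2.07 -0.04]
```

Request:
carry_out(
  rows=[
    [[0,0,0,0,0,0.6,5],[0,0,0,0.67,-0.67,0,5],[0,0,0,0,0,0,5],[0,0,0,0,0,-0.3,5],[0,0,0,0,0,-0.1,5]],
  ],
)

```text
time: 21.4
tool_pos: [0.5462, 0.0333, 0.2046]
tool_rot: [-0.591, 0.592, -0.388, 0.386]
contact_force: [-1.0, -1.1, 11.0]
gripper_width: 0.217
```

Request:
carry_out(
  rows=[
    [[0,0,0,0,0,-0.025,5],[0,0,0,0,0,-0.025,5],[0,0,0,0,0,-0.025,5],[0,0,0,0,0,-0.025,5]],
  ],
)

```text
time: 21.8
tool_pos: [0.547, 0.0335, 0.2046]
tool_rot: [-0.592, 0.592, -0.387, 0.387]
contact_force: [-6.1, -0.4, 11.3]
gripper_width: 0.218
```

Request:
carry_out(
  rows=[
    [[0,0,0,0,0,-0.025,5],[0,0,0,0,0,-0.025,5]],
  ],
)

```text
time: 22.0
tool_pos: [0.5476, 0.0334, 0.2044]
tool_rot: [0.592, -0.592, 0.387, -0.387]
contact_force: [-6.6, -0.0, 17.5]
gripper_width: 0.216
```

Request:
carry_out(
  rows=[
    [[0,0,0,0,0,-0.025,5],[0,0,0,0,0,0,5]],
  ],
)

```text
time: 22.2
tool_pos: [0.5479, 0.0333, 0.2042]
tool_rot: [0.592, -0.592, 0.386, -0.387]
contact_force: [-8.9, -0.8, 17.9]
gripper_width: 0.219
```

Request:
carry_out(
  rows=[
    [[0,0,0,0,0,0.6,5],[0,0,0,0,0.65,0,5],[0,0,0,0,0.7,0,5],[0,0,0,0,0,-0.3,5],[0,0,0,0,0,-0.1,5]],
  ],
)

```text
time: 22.7
tool_pos: [0.546, 0.0876, 0.2057]
tool_rot: [-0.592, 0.593, -0.387, 0.386]
contact_force: [-0.5, -1.0, -1.9]
gripper_width: 0.22
```

Request:
carry_out(
  rows=[
    [[0,0,0,0,0,-0.025,5],[0,0,0,0,0,-0.025,5],[0,0,0,0,0,-0.025,5],[0,0,0,0,0,-0.025,5]],
  ],
)

```text
time: 23.1
tool_pos: [0.5475, 0.0867, 0.2049]
tool_rot: [0.592, -0.592, 0.387, -0.387]
contact_force: [-2.4, -0.3, 4.4]
gripper_width: 0.221
```

Request:
carry_out(
  rows=[
    [[0,0,0,0,0,-0.025,5],[0,0,0,0,0,-0.025,5]],
  ],
)

```text
time: 23.3
tool_pos: [0.5479, 0.0869, 0.2045]
tool_rot: [0.592, -0.591, 0.387, -0.388]
contact_force: [-4.0, 0.4, 10.2]
gripper_width: 0.219
```

Request:
carry_out(
  rows=[
    [[0,0,0,0,0,-0.025,5],[0,0,0,0,0,0,5]],
  ],
)

```text
time: 23.5
tool_pos: [0.5482, 0.0872, 0.2044]
tool_rot: [0.592, -0.591, 0.386, -0.388]
contact_force: [-4.4, 0.1, 12.2]
gripper_width: 0.215
```

Request:
carry_out(
  rows=[
    [[0,0,0,0,0,-0.025,5],[0,0,0,0,0,-0.025,5],[0,0,0,0,0,0,5]],
  ],
)

```text
time: 23.8
tool_pos: [0.5487, 0.0873, 0.2042]
tool_rot: [0.593, -0.591, 0.386, -0.388]
contact_force: [-8.0, 1.7, 18.5]
gripper_width: 0.213
```

Request:
carry_out(
  rows=[
    [[0,0,0,-0.02,0,-0.015,5],[0,0,0,0,0,0,5],[0,0,0,0,0,0,5],[0,0,0,0,0,0,5]],
  ],
)

```text
time: 24.2
tool_pos: [0.5483, 0.0873, 0.2041]
tool_rot: [0.593, -0.591, 0.386, -0.388]
contact_force: [-6.3, 1.6, 19.2]
gripper_width: 0.221
```

```bash
python3 st.py
```

```text
24.2 [0.54831 0.08726 0.20414] [-6.3  1.6 19.2] [ 0.14  1.59 -0.  ]
```

Request:
carry_out(
  rows=[
    [[0,0,0,0,0,0.6,5],[0,0,0,0.68,-0.68,0,5],[0,0,0,0,0,0,5],[0,0,0,0,0,-0.3,5],[0,0,0,0,0,-0.1,5]],
  ],
)

```text
time: 24.7
tool_pos: [0.5727, 0.06, 0.2045]
tool_rot: [-0.591, 0.592, -0.388, 0.386]
contact_force: [-0.3, -0.0, 10.6]
gripper_width: 0.219
```

Request:
carry_out(
  rows=[
    [[0,0,0,0,0,-0.05,5],[0,0,0,0,0,-0.05,5],[0,0,0,0,0,-0.025,5],[0,0,0,0,0,-0.025,5],[0,0,0,0,0,-0.025,5]],
  ],
)

```text
time: 25.2
tool_pos: [0.5743, 0.0606, 0.2042]
tool_rot: [0.592, -0.592, 0.386, -0.387]
contact_force: [-8.4, 0.6, 24.4]
gripper_width: 0.216
```

Request:
carry_out(
  rows=[
    [[0,0,0,0,0,-0.025,5],[0,0,0,0,0,0,5],[0,0,0,0,0,0,5],[0,0,0,0,0,0,5]],
  ],
)

```text
time: 25.6
tool_pos: [0.5747, 0.0604, 0.2038]
tool_rot: [0.593, -0.591, 0.385, -0.388]
contact_force: [-6.8, -1.1, 21.7]
gripper_width: 0.219
```

```bash
python3 st.py
```

```text
25.6 [0.57473 0.06039 0.2038 ] [-6.8 -1.1 21.7] [-0.1   1.66 -0.04]
```

Request:
carry_out(
  rows=[
    [[0,0,0,0,0,0.6,5],[0,0,0,-0.65,0,0,5],[0,0,0,-0.7,0,0,5],[0,0,0,0,0,-0.3,5],[0,0,0,0,0,-0.1,5]],
  ],
)

```text
time: 26.1
tool_pos: [0.5178, 0.0606, 0.2046]
tool_rot: [-0.591, 0.592, -0.388, 0.385]
contact_force: [-5.2, 1.0, 12.5]
gripper_width: 0.216
```

Request:
carry_out(
  rows=[
    [[0,0,0,0,0,-0.05,5],[0,0,0,0,0,-0.05,5],[0,0,0,0,0,-0.025,5],[0,0,0,0,0,-0.025,5],[0,0,0,0,0,-0.025,5]],
  ],
)

```text
time: 26.6
tool_pos: [0.5209, 0.0616, 0.2038]
tool_rot: [0.593, -0.59, 0.388, -0.386]
contact_force: [-9.1, 5.4, 23.2]
gripper_width: 0.218
```

Request:
carry_out(
  rows=[
    [[0,0,0,0,0,0,5],[0,0,0,0,0,0,5],[0,0,0,0,0,0,5],[0,0,0,0,0,0,5]],
  ],
)

```text
time: 27.0
tool_pos: [0.5209, 0.0616, 0.2038]
tool_rot: [0.593, -0.591, 0.387, -0.386]
contact_force: [-9.5, 4.1, 21.5]
gripper_width: 0.213
```

Request:
carry_out(
  rows=[
    [[0,0,0,0,0,0.6,5],[0,0,0,0.67,-0.67,0,5],[0,0,0,0,0,0,5],[0,0,0,0,0,-0.3,5],[0,0,0,0,0,-0.1,5]],
  ],
)

```text
time: 27.5
tool_pos: [0.5453, 0.0334, 0.2045]
tool_rot: [-0.591, 0.593, -0.388, 0.386]
contact_force: [-0.6, -1.1, 7.9]
gripper_width: 0.217
```

Request:
carry_out(
  rows=[
    [[0,0,0,0,0,-0.05,5],[0,0,0,0,0,-0.05,5],[0,0,0,0,0,-0.025,5],[0,0,0,0,0,-0.025,5]],
  ],
)

```text
time: 27.9
tool_pos: [0.5462, 0.0337, 0.204]
tool_rot: [-0.592, 0.592, -0.387, 0.386]
contact_force: [-6.0, -0.5, 16.7]
gripper_width: 0.219
```

Request:
carry_out(
  rows=[
    [[0,0,0,0,0,0,5],[0,0,0,0,0,0,5],[0,0,0,0,0,0,5],[0,0,0,0,0,0,5]],
  ],
)

```text
time: 28.3
tool_pos: [0.5462, 0.0336, 0.2041]
tool_rot: [-0.592, 0.592, -0.387, 0.386]
contact_force: [-5.8, -0.6, 15.1]
gripper_width: 0.216
```

Request:
carry_out(
  rows=[
    [[0,0,0,0,0,-0.025,5],[0,0,0,0,0,-0.01,5],[0,0,0,0,0,0,5],[0,0,0,0,0,0,5],[0,0,0,0,0,0,5]],
  ],
)

```text
time: 28.8
tool_pos: [0.5465, 0.0336, 0.204]
tool_rot: [-0.592, 0.592, -0.387, 0.387]
contact_force: [-8.4, 0.1, 18.9]
gripper_width: 0.213
```

```bash
python3 st.py; python3 - <<'E'
from h import *
t=grab_frame("scene");crop(t,210,130,110,100,6,"pics/i_s.png")
cv2.imwrite("pics/i_w.png",grab_frame("wrist"))
E
```

```text
28.8 [0.54653 0.03361 0.20396] [-8.4  0.1 18.9] [0.08 2.18 0.  ]
```

View pics/i_s.png

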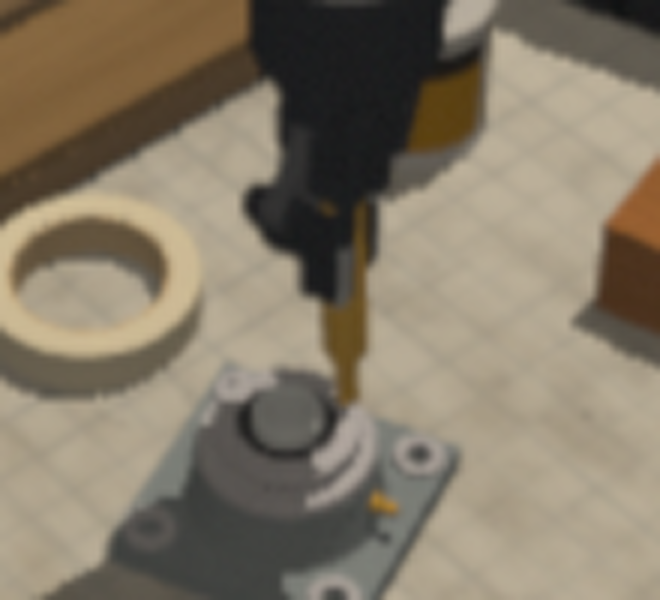

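View pics/i_w.png

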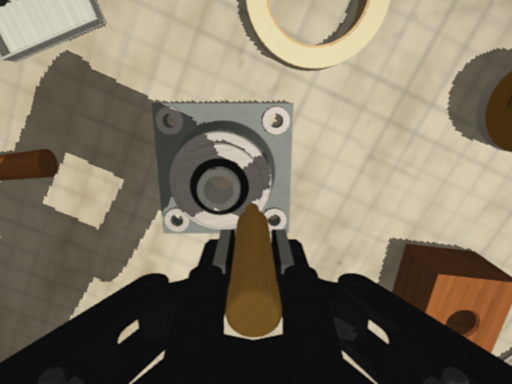

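Request:
carry_out(
  rows=[
    [[0,0,0,0,0,0.8,5],[0,0,0,0,0,1.0,5],[0,0,0,-0.12,-0.8,0,5],[0,0,0,-0.12,-0.9,0,5],[0,0,0,-0.12,-0.9,0,5]],
  ],
)

```text
time: 29.4
tool_pos: [0.5313, -0.071, 0.2713]
tool_rot: [0.592, -0.592, 0.387, -0.386]
contact_force: [0.2, 0.8, -3.2]
gripper_width: 0.218
```

Request:
carry_out(
  rows=[
    [[0,0,0,-0.12,-0.9,0,5],[0,0,0,-0.12,-0.9,0,5],[0,0,0,-0.16,-0.88,0,5],[0,0,0,0,0,0,5],[0,0,0,0,0,0,5]],
  ],
)

```text
time: 29.9
tool_pos: [0.5154, -0.1779, 0.2708]
tool_rot: [0.592, -0.591, 0.388, -0.387]
contact_force: [-0.0, 0.2, -3.0]
gripper_width: 0.215
```

```bash
python3 - <<'E'
from h import *
s=state();print(s["time"],s["tool_pos"],s["contact_force"],s["ft_torque"],s["gripper_width"])
t=grab_frame("wrist");crop(t,200,150,100,75,8,"pics/j3.png")
cv2.imwrite("pics/j_w.png",t)
C=cam("wrist",s);print(proj(C,[.5163,-.1781,.055]))
t=grab_frame("scene");crop(t,250,80,130,100,6,"pics/j2.png")
E
```

```text
29.9 [ 0.51542658 -0.17793387  0.27081401] [-0.03934598  0.23818422 -2.96630696] [ 0.0260224  -0.01265645 -0.02281798] 0.21493408375160425
[253.19482623 175.66759087]
```

View pics/j3.png

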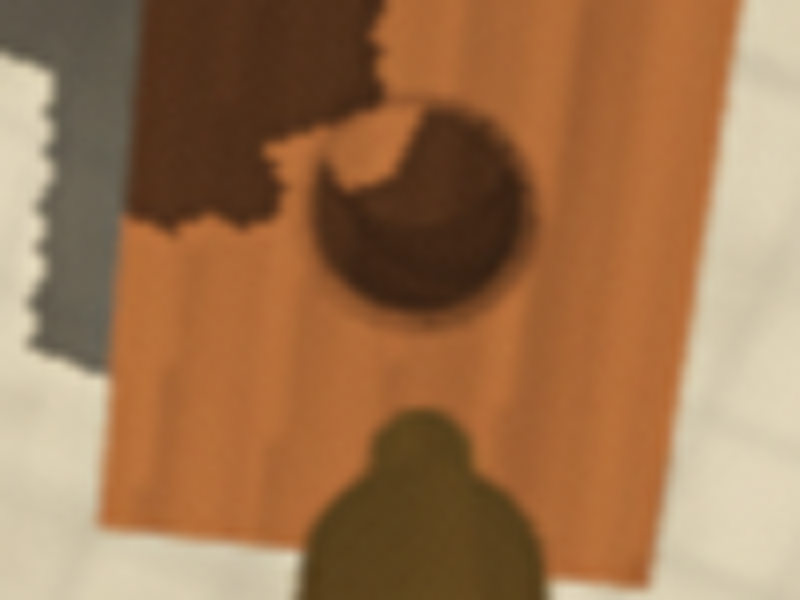

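View pics/j2.png

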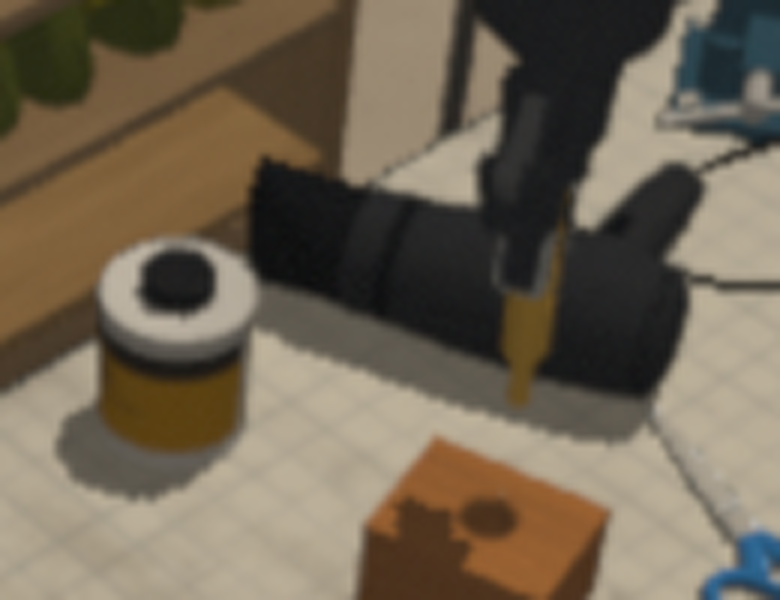

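Request:
carry_out(
  rows=[
    [[0.18,-0.41,0,0,0,0,5],[0,0,0,0,0,0,5],[0,0,0,0,0,0,5]],
  ],
)

```text
time: 30.3
tool_pos: [0.5159, -0.1775, 0.272]
tool_rot: [0.601, -0.583, 0.381, -0.393]
contact_force: [-0.0, 0.2, -2.1]
gripper_width: 0.217
```

```bash
python3 - <<'E'
from h import *
s=state();print(s["time"],s["tool_pos"],rot(s["tool_rot"])[:,1])
t=grab_frame("wrist");crop(t,200,150,100,75,8,"pics/k3.png")
C=cam("wrist",s);p=s["tool_pos"];print("hole@",onz(C,(252.7,176),.055))
for dx,dy in((0,0),(-.0015,-.0007)):
  print(proj(C,[p[0]+dx,p[1]+dy,p[2]-.144]))
# far edge of tip
print(proj(C,[p[0]+.0046,p[1]+.002,p[2]-.144]))
t=grab_frame("scene");crop(t,250,80,130,100,6,"pics/k2.png")
t=grab_frame("top");cv2.imwrite("pics/k_top.png",t)
E
```

```text
30.3 [ 0.51590892 -0.17748192  0.27195092] [ 0.02879709  0.01259173 -0.99950597]
hole@ [ 0.52250227 -0.1750451   0.055     ]
[252.14717118 206.37534   ]
[252.19659883 208.50466833]
[252.17716313 199.87246789]
```

View pics/k3.png

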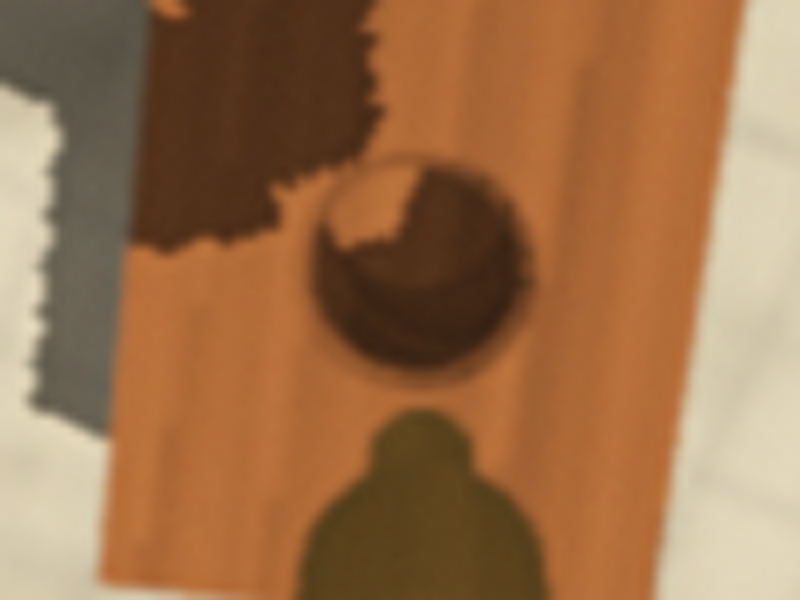

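View pics/k2.png

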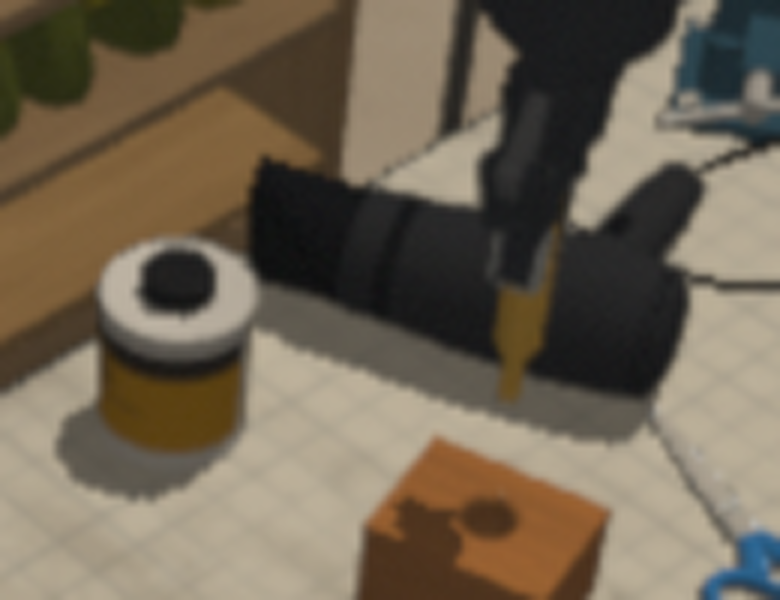

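```bash
python3 - <<'E'
from h import *
s=state();C=cam("wrist",s);print(s["tool_pos"],onz(C,(252.6,184),.055))
E
```

```text
[ 0.51598944 -0.17783196  0.27198833] [ 0.51525801 -0.17852159  0.055     ]
```

Request:
carry_out(
  rows=[
    [[0,0,0,0.01,0,-0.6,5],[0,0,0,0,0,-0.6,5],[0,0,0,0,0,-0.5,5],[0,0,0,0,0,-0.25,5],[0,0,0,0,0,-0.25,5]],
  ],
)

```text
time: 30.95
tool_pos: [0.5164, -0.1781, 0.1835]
tool_rot: [0.601, -0.583, 0.381, -0.393]
contact_force: [0.2, -0.8, -1.8]
gripper_width: 0.219
```

```bash
python3 st.py
```

```text
30.95 [ 0.51644 -0.17809  0.18347] [ 0.2 -0.8 -1.8] [0.01 0.03 0.03]
```

Inside the hole, no side force. Continue to the bottom.

Request:
carry_out(
  rows=[
    [[0,0,0,0,0,-0.25,5],[0,0,0,0,0,-0.2,5],[0,0,0,0,0,-0.1,5],[0,0,0,0,0,0,5]],
  ],
)

```text
time: 31.35
tool_pos: [0.5162, -0.178, 0.1614]
tool_rot: [0.601, -0.583, 0.381, -0.393]
contact_force: [-0.2, 0.1, -2.4]
gripper_width: 0.219
```

Request:
carry_out(
  rows=[
    [[0,0,0,0,0,-0.1,5],[0,0,0,0,0,-0.05,5],[0,0,0,0,0,0,5]],
  ],
)

```text
time: 31.65
tool_pos: [0.5163, -0.1781, 0.1558]
tool_rot: [0.601, -0.583, 0.381, -0.393]
contact_force: [-0.3, 0.4, -1.6]
gripper_width: 0.218
```

```bash
python3 st.py
```

```text
31.65 [ 0.51627 -0.17808  0.15579] [-0.3  0.4 -1.6] [-0. -0.  0.]
```

Request:
carry_out(
  rows=[
    [[0,0,0,0,0,-0.03,5],[0,0,0,0,0,-0.03,5],[0,0,0,0,0,0,5]],
  ],
)

```text
time: 31.95
tool_pos: [0.5165, -0.1782, 0.1538]
tool_rot: [0.601, -0.582, 0.381, -0.393]
contact_force: [-0.3, -0.1, 0.6]
gripper_width: 0.217
```

```bash
python3 st.py
```

```text
31.95 [ 0.51652 -0.17816  0.15379] [-0.3 -0.1  0.6] [ 0.02 -0.   -0.04]
```

Request:
carry_out(
  rows=[
    [[0,0,0,0,0,0,24],[0,0,0,0,0,0,40],[0,0,0,0,0,0,85],[0,0,0,0,0,0,85],[0,0,0,0,0,0,85]],
  ],
)

```text
time: 32.45
tool_pos: [0.5164, -0.1781, 0.1536]
tool_rot: [0.601, -0.583, 0.381, -0.393]
contact_force: [-0.7, -0.1, -0.3]
gripper_width: 0.94
```

Request:
carry_out(
  rows=[
    [[0,0,0,0,0,0,85],[0,0,0,0,0,0,85],[0,0,0,0,0,0,85]],
  ],
)

```text
time: 32.75
tool_pos: [0.5163, -0.1781, 0.1535]
tool_rot: [0.601, -0.583, 0.381, -0.393]
contact_force: [-0.6, -0.2, -0.6]
gripper_width: 0.993
```

```bash
python3 st.py;python3 - <<'E'
from h import *
cv2.imwrite("pics/l_w.png",grab_frame("wrist"))
E
```

```text
32.75 [ 0.51632 -0.17808  0.15349] [-0.6 -0.2 -0.6] [-0.03  0.05  0.08]
```

View pics/l_w.png

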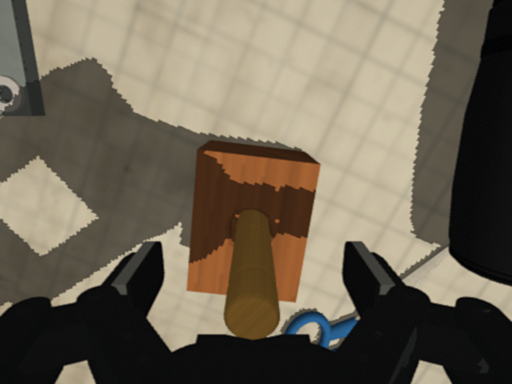

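Request:
carry_out(
  rows=[
    [[0,0,0,0,0,0.4,85],[0,0,0,0,0,0.9,85],[0,0,0,0,0,1,85],[-0.18,0.41,0,0,0,1,85],[0,0,0,0,0,0.8,85]],
  ],
)

```text
time: 33.3
tool_pos: [0.5168, -0.1781, 0.3219]
tool_rot: [0.592, -0.592, 0.385, -0.388]
contact_force: [0.9, -1.0, -0.2]
gripper_width: 0.994
```

Request:
carry_out(
  rows=[
    [[0,0,0,-0.8,-0.8,0,85],[0,0,0,-0.8,-0.8,0,85],[0,0,0,-0.8,-0.8,0,85],[0,0,0,0,0,0,85],[0,0,0,0,0,0,85]],
  ],
)

```text
time: 33.8
tool_pos: [0.4199, -0.2747, 0.3188]
tool_rot: [0.592, -0.591, 0.387, -0.388]
contact_force: [-1.1, 0.8, 0.1]
gripper_width: 0.995
```

```bash
python3 st.py;python3 - <<'E'
from h import *
t=grab_frame("scene");crop(t,220,130,150,112,5,"pics/m_s.png")
t=grab_frame("top");a=cv2.convertScaleAbs(cv2.resize(t[90:260,90:400],None,fx=2.5,fy=2.5,interpolation=cv2.INTER_CUBIC),alpha=1.5)
cv2.imwrite("pics/m_t.png",a)
o=cv2.imread("pics/a_top.png")[90:260,90:400];d=cv2.absdiff(o,t[90:260,90:400]);cv2.imwrite("pics/m_d.png",cv2.resize(d*2,None,fx=2.5,fy=2.5))
E
```

```text
33.8 [ 0.41991 -0.27468  0.31879] [-1.1  0.8  0.1] [-0.01  0.05  0.02]
```

View pics/m_s.png

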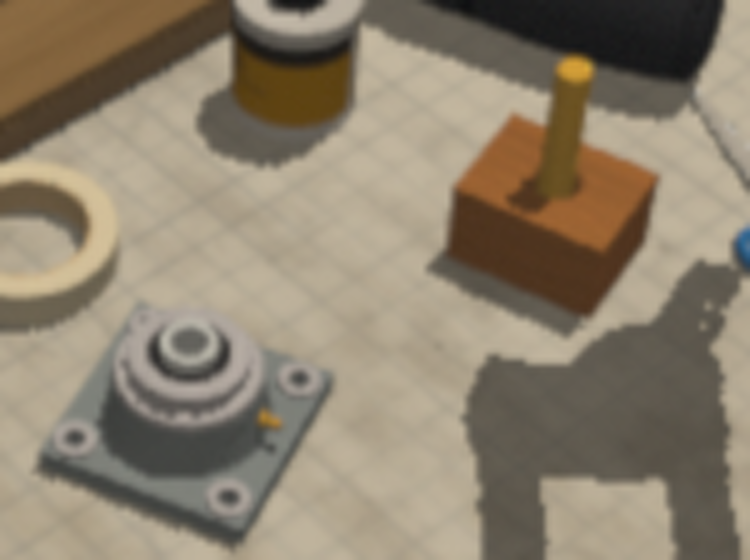

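View pics/m_t.png

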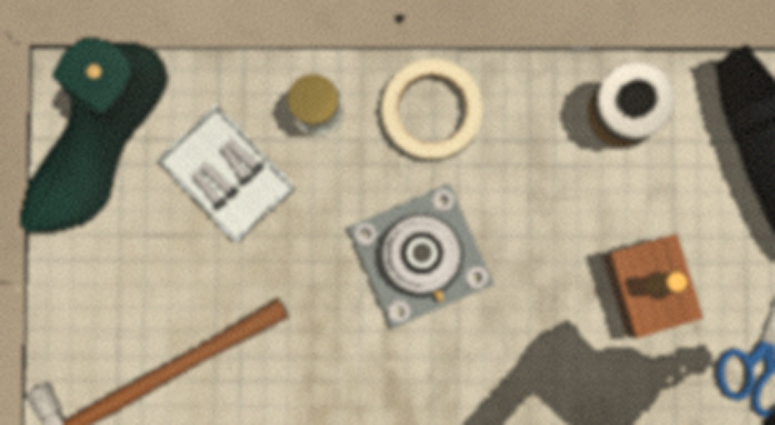

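View pics/m_d.png

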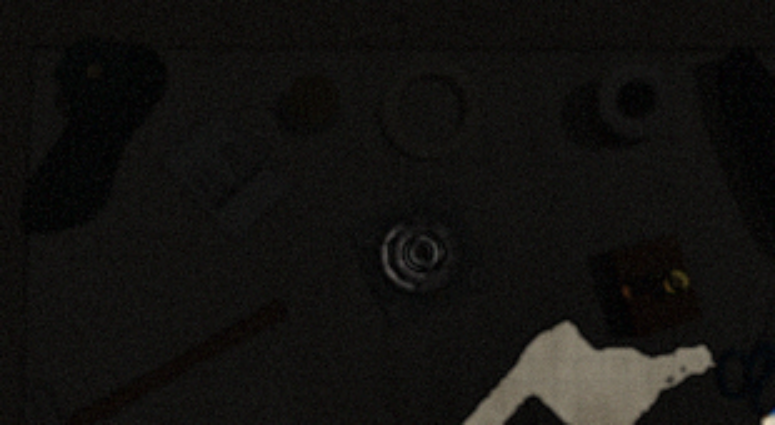

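```bash
python3 - <<'E'
from h import *
CT=cam("top");CS=cam("scene")
def butt(t,lo,x0,x1,y0,y1):
    m=cv2.inRange(cv2.cvtColor(t,cv2.COLOR_BGR2HSV),lo,(35,255,255));k=np.zeros_like(m);k[y0:y1,x0:x1]=m[y0:y1,x0:x1]
    M=cv2.moments(k,True);return M["m10"]/M["m00"],M["m01"]/M["m00"],M["m00"]
for t in(cv2.imread("pics/a_top.png"),grab_frame("top")):
    b=butt(t,(12,110,150),345,375,190,215);print(b,onz(CT,b[:2],.135))
t=grab_frame("scene")
for t in(cv2.imread("pics/a_scene.png"),t):
    b=butt(t,(12,110,190),325,345,135,155);print(b,onz(CS,b[:2],.135))
E
python3 st.py
```

```text
(359.74074074074076, 202.59259259259258, 27.0) [ 0.51736105 -0.17825366  0.135     ]
(360.5, 202.5, 32.0) [ 0.51758621 -0.1800301   0.135     ]
(334.5, 144.0, 14.0) [ 0.51253311 -0.17463169  0.135     ]
(334.5, 143.5, 16.0) [ 0.51386226 -0.17604062  0.135     ]
34.0 [ 0.42107 -0.27328  0.31783] [ 0.2  0.1 -0.6] [-0.04 -0.01  0.06]
```

```bash
python3 -c "
from plant import *
print(job_done())"
```

```text
the job is handed in; nothing more can be done
None
```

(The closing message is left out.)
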